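# Balance the rough casting on the two-pan bench balance

### The arm

A 7-joint arm with a two-finger parallel gripper is mounted at the origin on the work surface. World frame = base frame: x ahead of the robot, y to its left, z up, the work surface at z = 0. Lengths are in m, angles in rad, forces in N, time in s.
With the tool pointing down it reaches from about 0.4 to 0.85 m from the base axis. Payload 10.4 kg.
Tool frame: the origin (TCP) lies at the very end of the fingers, on their centre line; the grasp point (between the pads) lies 19 mm behind it; y points along the fingers, x is the direction in which the jaws open and shut, and the axes are right-handed (so a half turn about y gives the same grasp; the last joint's range is limited). The gripper opens to 87 mm and grips with 3 to 60 N. Pads are 19 mm wide; open, the fingers measure 117 mm over their backs; the gripper's body (75 mm by 190 mm) begins 51 mm behind the grasp point.
Start: joints at [1.189, 0.332, -0.065, 1.46, 0.022, 1.35, -0.088], TCP at [0.219, -0.585, 0.223] pointing down, gripper open.
Joint ranges: [-2.6, 2.6], [-0.5, 2.12], [-1.47, 1.34], [0.16, 2.42], [-1.27, 4.41], [0.06, 2.06], [-2.6, 2.6]. Speed limits (rad/s): [2.22, 2.22, 2.79, 2.79, 3.14, 3.14, 3.14].

### API

Orientations are given as a unit quaternion [x, y, z, w].
In Python, from bench import readout, vision, r gives the robot as it stands.
- The arm moves only by the tool arm_command, never from a script. Its argument "targets" is a list that holds one entry, the list of rows, each a list of 6 numbers: the shift along the tool's x, y, z in m, then the turn, a rotation vector about the tool's x, y, z in degrees. A call has 1 to 12 rows; each row shifts and turns the commanded pose from where the row before left it, along the tool's axes as they then stand; what a row does not reach is not made up. A row lasts 1/12 s, in which the tool goes at most 41.7 mm and 7.16 degrees, less where a joint would pass 70% of its speed; a pose out of reach is approached as far as the arm can. A call is refused whole if a number of a shift passes 0.0417 or a number of a turn 7.16, either way. A call with a gripper value outside its range is refused whole. "hand" is the opening, from 0 (shut) to 1 (fully open), set as the call begins (left out, the last holds). The fingers move at their own pace and stop on an object; "grip_force" is the grip in N (left out, the last holds). Time passes only in rows, so rows that do not move let the fingers close. It gives the time, the measured TCP pose, the force and the opening at its end, in the units of the state.
- readout.read_state(): the state, without advancing time (a new reading comes with each control period).
- vision.camera(name): name is "side" or "top" or "wrist"; returns a dict with "pixels" (480x640x3 uint8, blue, green, red), "fovy" (degrees; the focal length in pixels is half the picture's height over the tangent of half this angle, whatever the lens; pixels are square), "cx", "cy" (the principal point, pixels), "R" (3x3) and "t" (3): a world point X has camera coordinates R X + t; the wrist camera has in their place "mount" (4x4, takes a point from camera to tool coordinates, whose origin is the TCP and whose axes are the tool frame's). Camera axes: x right, y down, z forward; pixel columns grow to the right and rows downward; lengths in m; the calibration is good to about 2 mm. A picture is of the moment at which its call begins: read the wrist's pose just before it. There is no depth.
- r.close_job(): hands the job in, once; it reports no verdict.
The state is a dict: "time": time; "joint_positions": joint angles; "joint_vel": joint speeds; "joint_torque": joint torques, N m; "ee_pos": TCP position; "eef_rot": TCP orientation; "ft_force": force on the tool from outside, world axes, zero at the start; "torque": the same for the moment, N m; "width": finger opening in m.
Only numpy, scipy, OpenCV 4.12 (cv2) and the standard library are available. Lean on these libraries where they do the work, as an engineer would, in place of code of your own. Each camera call takes 0.05 s, during which the arm holds its last target.

### The job

Find what the brass casting weighs: thread steel ring weights from the bench plate onto the balance's upright spindle, one or two as needed, and slide the poise along the rail until the beam floats level and still, clear of both its stops. Handle the balance gently (lower the rings home rather than dropping them, push the poise lightly rather than squeezing or pressing it), leave the casting in its pan untouched, leave spare rings off the balance and do not disturb the other things on the bench.

Things in the scene. Friction and masses are not known exactly. Their poses are not given: they have to be found in the camera images.
- balance: two-pan balance on a fixed grey base 150 x 310 x 22 mm. Origin: under its pillar, on the bench. x points away from the robot (yaw within 0.3 rad), y along the beam to the load pan. Beam pivot at z = 80 mm; load pan at y = +110, weight pan at y = -110 mm, both kept horizontal by a linkage. The poise's rail, 8 mm thick, rigid with the beam and parallel to it, runs at x = -90, z = 80 mm on the robot's side
- pointer (a point): tip of the thin pointer at the beam's load end; it moves up and down in front of a white plate whose wide middle tick, 80 mm above the bench, marks level. A weight counts the same wherever it lies in its pan
- beam (a joint): tilt of beam and rail (rad): 0 level, negative = load side down, positive = weight side down; stops at -0.12 and +0.12. At the start it lies on the load-down stop. Between its stops it settles in about 2 s at 0.073 rad for each 10 g of difference; with more than about 16 g of difference it lies on a stop
- poise (a joint): position of the poise on the rail (m), 0 at the load-pan end of its travel (balance y = +40 mm), 0.075 at the weight-pan end (balance y = -35 mm). Each mm towards the weight side is worth 1 g on the weight pan. It stays where it is left; about 1 N moves it
- poise_knob (a point): middle of the top of the poise's brass knob, a round upright 18 mm across standing 32 mm up from the poise's block (24 x 22 mm); it rises and sinks up to 6 mm as the beam tilts
- poise_weight: the sliding poise itself, 110 g; origin on the rail's axis, 40 mm below the knob's top
- spindle_foot (a point): middle of the weight pan (its stem's axis), at the height of its flat top face, where the first ring's underside rests; z up. 116 mm above the bench with the beam level, 13 mm higher with the beam on the load-down stop, 13 mm lower on the other. The upright spindle stands 6 mm off this point, in a direction that differs each time (the pan turns on its stem) and is to be felt for
- weight_pan: the weight pan's stem, origin on the beam, carrying the flat pan, 90 mm across, and its spindle: 10 mm thick, 45 mm tall above the pan, flat-topped with a 1 mm bevel. Pushed down, it yields with less than 2 N until the beam meets its stop, and springs back up when the ring slides over the spindle; sideways it is rigid
- load_pan_top (a point): middle of the load pan's top face (110 mm across)
- load_pan: the load pan; origin on the beam, 36 mm below its top
- casting: rough round brass casting, 42 mm across, 13 mm thick with a sprue stub to 30 mm, lying in the load pan; its mass is not known, between 100 and 190 g. Origin: middle of its underside. One or two rings together with the poise always balance it
- bench_plate: fixed flat dark steel plate 170 x 170 x 14 mm on the bench; ring weights and pendant lie on its top (14 mm above the bench). Origin: middle of its underside
- ring0: loose plain steel ring weight, 60 g, 32 mm outside, 14 mm bore, 12 mm thick, lying flat on the steel bench plate (its four places are 80 mm apart). Origin: middle of its underside, z up. The three ring weights are alike
- ring1: loose plain steel ring weight, 60 g, 32 mm outside, 14 mm bore, 12 mm thick, lying flat on the steel bench plate (its four places are 80 mm apart). Origin: middle of its underside, z up. The three ring weights are alike
- ring2: loose plain steel ring weight, 60 g, 32 mm outside, 14 mm bore, 12 mm thick, lying flat on the steel bench plate (its four places are 80 mm apart). Origin: middle of its underside, z up. The three ring weights are alike
- pendant: small flat brass pendant blank, 24 mm square and 4 mm thick with a round eye, lying among the ring weights; a bystander; origin under its middle
- bush: heavy dark steel bush (thick ring), 80 mm outside, 40 mm bore, 32 mm tall, on the bench near the robot; a bystander, not a weight
- compound_block: reddish block of polishing compound, 80 x 50 x 24 mm; a bystander
- jar: closed green glass jar, 60 mm across, 75 mm tall; a bystander
- screwdriver: screwdriver with a wooden handle lying beyond the balance; a bystander
- bowl: white bowl 100 mm across, 35 mm tall; a bystander
- tweezers: thin steel tweezers 120 mm long, lying flat; a bystander

How it is judged:
By the outcome, as a careful person would: the job done as asked, in the order asked, and still so for the second after the job is handed in, with the robot touching nothing.
It also fails if it takes over 72 s, if anything falls off the work surface, if the arm or the gripper's body presses on something with over 40 N, if the wrist force passes 120 N, or if a joint passes its speed limit or range.

## Working session

There is one attempt and no reset: what is moved stays moved. The work goes in short steps, Python scripts to look and compute and a tool call to move; the robot and the scene stay as the last step left them, time stands still between calls to the robot, and variables do not carry over. Pictures are saved under pics/ and viewed, and the job is handed in when it is done.

Besides the shell and the picture viewer there is one more tool, called after "Request:" by a JSON object that holds its "name" and its "arguments", one argument or row to a line. arm_command: Moves the arm, as the interface text tells. Its arguments: {"type":"object","properties":{"targets":{"type":"array","items":{"type":"array","items":{"type":"array","items":{"type":"number"}}}},"hand":{"type":"number"},"grip_force":{"type":"number"}},"required":["targets"]}

```bash
ls; mkdir -p pics
cat > h.py <<'E'
import numpy as np, cv2
from scipy.spatial.transform import Rotation as Rot
from bench import readout, vision, r
def shot(name,fn):
    s=readout.read_state(); c=vision.camera(name)
    cv2.imwrite('pics/'+fn+'.png',c['pixels'])
    d={k:c[k] for k in c if k!='pixels'}
    np.savez('pics/'+fn+'.npz',px=c['pixels'],ee=s['ee_pos'],rot=s['eef_rot'],**d)
    return c,s
def load(fn): return dict(np.load('pics/'+fn+'.npz',allow_pickle=True))
def ray(c,u,v):
    H=c['px'].shape[0]; f=H/2/np.tan(np.radians(float(c['fovy']))/2)
    d=np.array([(u-float(c['cx']))/f,(v-float(c['cy']))/f,1.])
    if 'mount' in c:
        M=c['mount']; R=Rot.from_quat(c['rot']).as_matrix()
        return R@M[:3,3]+c['ee'], R@M[:3,:3]@d
    return -c['R'].T@c['t'], c['R'].T@d
def onz(c,u,v,z):
    o,d=ray(c,u,v); return o+d*(z-o[2])/d[2]
def proj(c,X):
    H=c['px'].shape[0]; f=H/2/np.tan(np.radians(float(c['fovy']))/2)
    X=np.asarray(X,float)
    if 'mount' in c:
        M=c['mount']; R=Rot.from_quat(c['rot']).as_matrix()
        p=M[:3,:3].T@(R.T@(X-c['ee'])-M[:3,3])
    else: p=c['R']@X+c['t']
    return p[0]/p[2]*f+float(c['cx']),p[1]/p[2]*f+float(c['cy'])
E
python3 - <<'E'
from h import *
for n in ['top','side','wrist']:
    c,s=shot(n,n+'0'); print(n,c['fovy'],c['cx'],c['cy'],[k for k in c])
print(s)
E
```

```text
pics
top 51.96539673587889 313.5193043622344 239.53027280170934 ['pixels', 'fovy', 'cx', 'cy', 'R', 't']
side 43.33845725955331 308.51815138834735 233.32541646851683 ['pixels', 'fovy', 'cx', 'cy', 'R', 't']
wrist 59.03109470704006 320.5768168172188 238.36309825095628 ['pixels', 'fovy', 'cx', 'cy', 'mount']
{'time': 0.1, 'joint_positions': array([ 1.18941698,  0.33282876, -0.06467762,  1.46083761,  0.02160448,
        1.34989919, -0.0885143 ]), 'joint_vel': array([ 6.68879087e-04, -8.74910826e-04,  8.54934252e-04, -1.07625104e-03,
        1.90134143e-03, -5.16357018e-05, -5.13602140e-04]), 'joint_torque': array([ 2.28634657e-03, -6.24543858e+01,  2.51442409e-02, -3.90714598e+01,
       -6.13504113e-02,  3.65109276e-02,  7.01256295e-05]), 'ee_pos': array([ 0.21932149, -0.58489333,  0.22183032]), 'eef_rot': array([-0.58095058,  0.40315078, -0.40238187,  0.58142473]), 'ft_force': array([ 0.24254772, -0.25105766,  0.29801193]), 'torque': array([-0.01122228, -0.00405812,  0.03905051]), 'width': 0.08674811809773571}
```

View pics/top0.png

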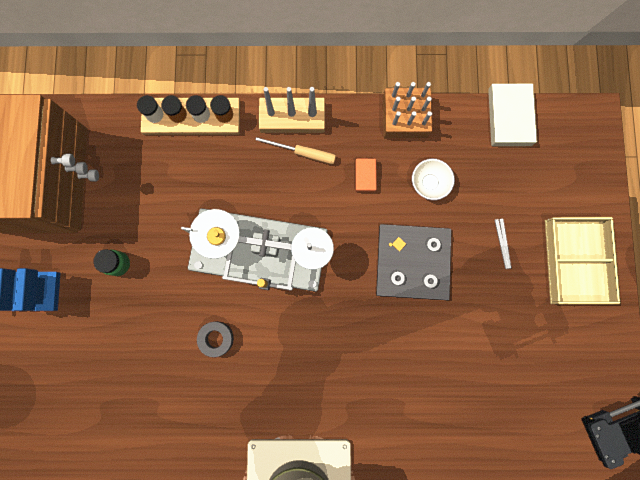

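View pics/side0.png

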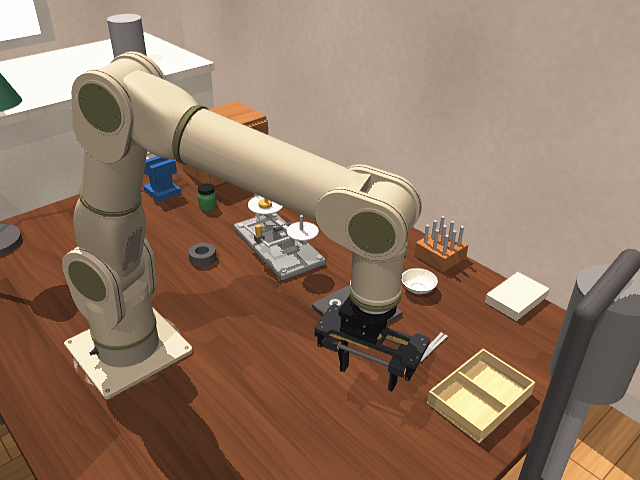

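View pics/wrist0.png

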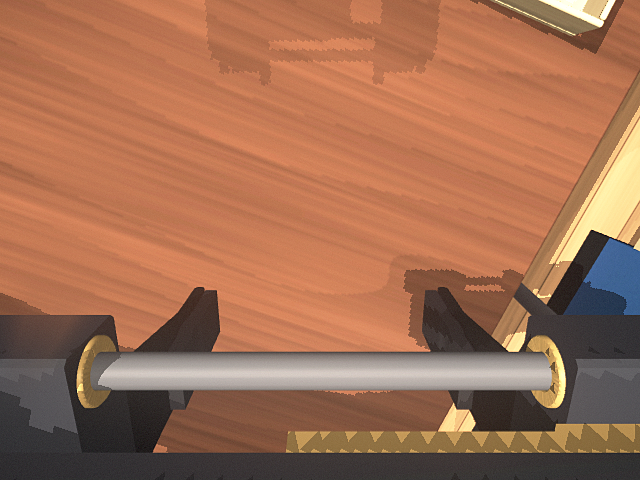

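The top view shows the balance near (262,255), and the bench plate with rings at about (434,244), (398,278) and (431,281). The pendant is at (399,243). The side view shows the balance clear, but the arm covers part of the plate. Next I measure from the top view.

Run:
```python
from h import *
c=load('top0'); im=c['px']
a=cv2.resize(im[190:310,170:350],None,fx=4,fy=4,interpolation=cv2.INTER_CUBIC); cv2.imwrite('pics/t_bal.png',a)
a=cv2.resize(im[215:310,365:465],None,fx=6,fy=6,interpolation=cv2.INTER_CUBIC); cv2.imwrite('pics/t_pl.png',a)
print('cam',-c['R'].T@c['t'])
d=load('side0');a=cv2.resize(d['px'][180:290,220:340],None,fx=5,fy=5,interpolation=cv2.INTER_CUBIC); cv2.imwrite('pics/s_bal.png',a)
# plate corners
hsv=cv2.cvtColor(im,cv2.COLOR_BGR2HSV)
m=np.zeros(im.shape[:2],np.uint8); m[215:310,365:465]=((hsv[...,1]<60)[215:310,365:465]*255)
cs,_=cv2.findContours(m,cv2.RETR_EXTERNAL,cv2.CHAIN_APPROX_NONE); k=max(cs,key=cv2.contourArea)
rect=cv2.minAreaRect(k); b=cv2.boxPoints(rect); 
print('plate',rect,[onz(c,*p,.014).round(4) for p in b])
P=onz(c,*rect[0],.014);print(P)
# bright rings
sub=np.zeros_like(m); sub[215:310,365:465]=((hsv[...,2]>140)&(hsv[...,1]<70))[215:310,365:465]*255
n,l,st,ce=cv2.connectedComponentsWithStats(sub)
for i in range(1,n):
    if st[i,4]>15: print(st[i],ce[i],onz(c,*ce[i],.026).round(4))
```

```text
cam [ 0.4076687  -0.03730934  1.16979462]
plate ((414.0724182128906, 261.76898193359375), (73.63741302490234, 71.75831604003906), 3.3664603233337402) [array([ 0.4395, -0.1772,  0.014 ]), array([ 0.609 , -0.1905,  0.014 ]), array([ 0.5982, -0.3648,  0.014 ]), array([ 0.4293, -0.3481,  0.014 ])]
[ 0.51814573 -0.27016225  0.014     ]
[427 238  14  13 119] [433.33613445 243.95798319] [ 0.5588 -0.3141  0.026 ]
[391 271  14  14 127] [397.50393701 277.81889764] [ 0.4797 -0.2282  0.026 ]
[424 274  14  14 119] [430.27731092 280.48739496] [ 0.4734 -0.304   0.026 ]
```

View pics/t_bal.png

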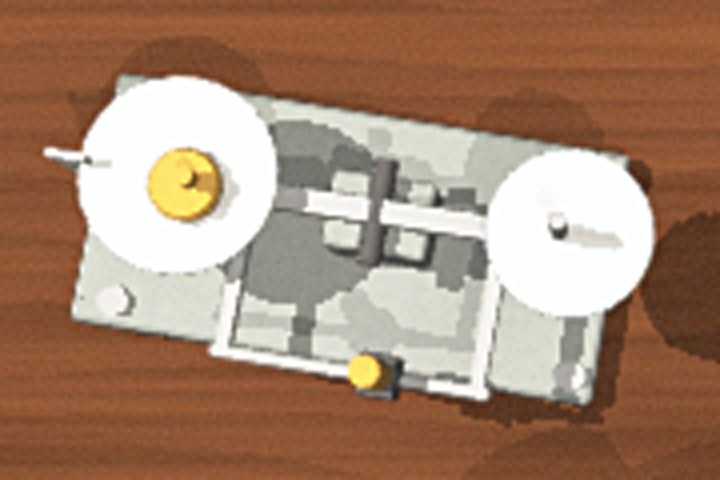

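View pics/t_pl.png

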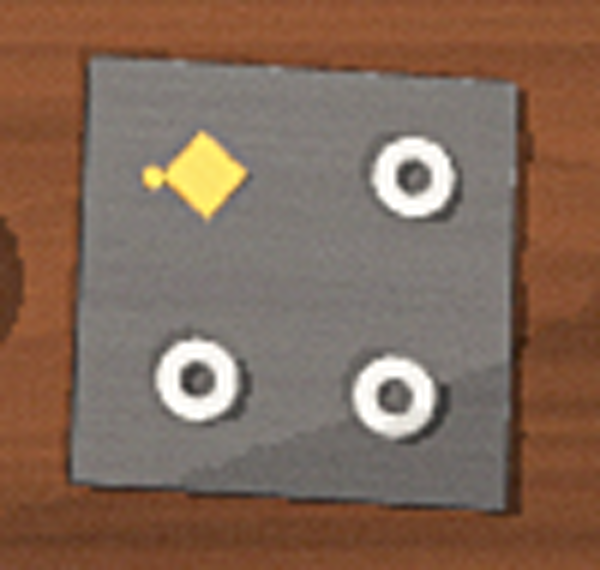

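View pics/s_bal.png

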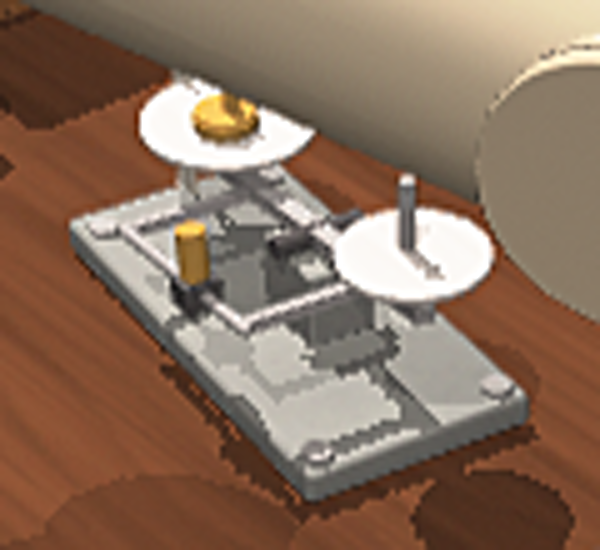

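Run:
```python
from h import *
np.set_printoptions(precision=4,suppress=True)
c=load('top0'); d=load('side0'); w=load('wrist0')
print(w['mount']); print('tool axes cols\n',Rot.from_quat(w['rot']).as_matrix())
T=lambda u,v:(170+u/4,190+v/4)
# base corners from zoom (top z .022)
for n,p,z in [('bTL',(118,75),.022),('bTR',(630,157),.022),('bBL',(73,320),.022),('bBR',(590,405),.022),('wpan',(570,233),.129),('lpan',(177,174),.103),('tip',(558,222),.174),('knob',(367,372),.12),('pointer',(45,152),.08),('railL',(215,349),.075),('railR',(485,394),.085)]:
    print(n,onz(c,*T(*p),z))
def tri(r1,r2):
    (o1,d1),(o2,d2)=r1,r2; A=np.stack([d1,-d2],1); s=np.linalg.lstsq(A,o2-o1,rcond=None)[0]
    a,b=o1+d1*s[0],o2+d2*s[1]; return (a+b)/2,np.linalg.norm(a-b)
S=lambda u,v:(220+u/5,180+v/5)
print('tip',tri(ray(c,*T(558,222)),ray(d,*S(407,178))))
print('knob',tri(ray(c,*T(367,370)),ray(d,*S(191,226))))
print('wpan',tri(ray(c,*T(570,233)),ray(d,*S(413,253))))
```

```text
[[ 1.     -0.0021 -0.0011  0.0012]
 [ 0.0004 -0.3022  0.9533 -0.1622]
 [-0.0023 -0.9533 -0.3022  0.0842]
 [ 0.      0.      0.      1.    ]]
tool axes cols
 [[ 0.3511 -0.0005  0.9363]
 [-0.9363  0.0012  0.3511]
 [-0.0013 -1.     -0.0001]]
bTL [0.6448 0.2373 0.022 ]
bTR [ 0.5948 -0.0666  0.022 ]
bBL [0.499  0.2591 0.022 ]
bBR [ 0.4492 -0.0426  0.022 ]
wpan [ 0.5364 -0.0317  0.129 ]
lpan [0.5726 0.1839 0.103 ]
tip [ 0.5365 -0.0259  0.174 ]
knob [0.4633 0.0764 0.12  ]
pointer [0.5888 0.2631 0.08  ]
railL [0.4785 0.1659 0.075 ]
railR [0.453  0.0152 0.085 ]
tip (array([ 0.5372, -0.0264,  0.1744]), np.float64(0.0018665352434040993))
knob (array([0.4643, 0.0759, 0.1234]), np.float64(0.00031846894151880067))
wpan (array([ 0.5371, -0.0321,  0.1277]), np.float64(0.0011661712979616139))
```

```bash
cat >> h.py <<'E'
np.set_printoptions(precision=4,suppress=True)
YD=np.array([.1656,.9862,0]); YD/=np.linalg.norm(YD); XD=np.array([YD[1],-YD[0],0])
O=np.array([.5545,.0761,0])
def bal(x,y,z): return O+x*XD+y*YD+np.array([0,0,z])
def target_R(xdir):
    x=np.array([xdir[0],xdir[1],0.]);x/=np.linalg.norm(x);y=np.array([0,0,-1.]);return np.stack([x,y,np.cross(x,y)],1)
RB=target_R(-YD)
def plan(P,n,Rt=RB,nrot=None):
    s=readout.read_state(); R=Rot.from_quat(s['eef_rot']); p=s['ee_pos']
    rv=(R.inv()*Rot.from_matrix(Rt)).as_rotvec(degrees=True)
    nrot=nrot or max(1,int(np.ceil(np.abs(rv).max()/7)))
    nrot=min(nrot,n)
    D=np.asarray(P)-p; print('t',s['time'],'D world',D,'norm',np.linalg.norm(D),'rot',rv,'F',s['ft_force'],'w',s['width'],'ee',p)
    for k in range(n):
        Rk=R*Rot.from_rotvec(rv*min(k,nrot)/nrot,degrees=True)
        print(k,(Rk.inv().apply(D/n)*1000).round(1),'mm',(rv/nrot).round(2) if k<nrot else 0)
def tri(r1,r2):
    (o1,d1),(o2,d2)=r1,r2; A=np.stack([d1,-d2],1); s=np.linalg.lstsq(A,o2-o1,rcond=None)[0]
    a,b=o1+d1*s[0],o2+d2*s[1]; return (a+b)/2,np.linalg.norm(a-b)
E
python3 -c "
from h import *
plan([.4797,-.2282,.13],12)"
```

```text
t 0.15 D world [ 0.2604  0.3567 -0.0919] norm 0.4511178834376612 rot [ 0.0186 30.0872 -0.0589] F [0.2229 0.3102 0.2185] w 0.0871537355302411 ee [ 0.2193 -0.5849  0.2219]
0 [-20.2   7.7  30.8] mm [ 0.    6.02 -0.01]
1 [-23.3   7.7  28.5] mm [ 0.    6.02 -0.01]
2 [-26.2   7.7  25.9] mm [ 0.    6.02 -0.01]
3 [-28.7   7.7  23. ] mm [ 0.    6.02 -0.01]
4 [-31.    7.7  19.8] mm [ 0.    6.02 -0.01]
5 [-32.9   7.7  16.5] mm 0
6 [-32.9   7.7  16.5] mm 0
7 [-32.9   7.7  16.5] mm 0
8 [-32.9   7.7  16.5] mm 0
9 [-32.9   7.7  16.5] mm 0
10 [-32.9   7.7  16.5] mm 0
11 [-32.9   7.7  16.5] mm 0
```

Request:
{"name": "arm_command", "arguments": {
  "targets": [
    [[-0.02, 0.0077, 0.031, 0, 6, 0], [-0.0233, 0.0077, 0.0285, 0, 6, 0], [-0.0262, 0.0077, 0.0259, 0, 6, 0], [-0.0287, 0.0077, 0.023, 0, 6, 0], [-0.031, 0.0077, 0.0198, 0, 6, 0], [-0.0329, 0.0077, 0.0165, 0, 0, 0], [-0.0329, 0.0077, 0.0165, 0, 0, 0], [-0.0329, 0.0077, 0.0165, 0, 0, 0], [-0.0329, 0.0077, 0.0165, 0, 0, 0], [-0.0329, 0.0077, 0.0165, 0, 0, 0], [-0.0329, 0.0077, 0.0165, 0, 0, 0], [-0.0329, 0.0077, 0.0165, 0, 0, 0]]
  ],
  "hand": 0.55
}}

```text
time: 1.15
ee_pos: [0.4806, -0.2268, 0.1298]
eef_rot: [0.457, -0.539, 0.54, -0.457]
ft_force: [-0.2, -0.9, 0.1]
width: 0.0478
```

Request:
{"name": "arm_command", "arguments": {
  "targets": [
    [[0, 0, 0, 0, 0, 0], [0, 0, 0, 0, 0, 0], [0, 0, 0, 0, 0, 0]]
  ]
}}

```text
time: 1.4
ee_pos: [0.4796, -0.2289, 0.13]
eef_rot: [-0.457, 0.54, -0.539, 0.457]
ft_force: [-0.1, 0.2, 0.9]
width: 0.0479
```

Run:
```python
from h import *
shot('wrist','w1')
plan([.4797,-.2282,.13],2)
```

```text
t 1.45 D world [ 0.0004  0.0015 -0.0002] norm 0.001515106995347733 rot [0.0157 0.0015 0.0335] F [-0.6371 -0.2145  0.1716] w 0.04761494525669639 ee [ 0.4793 -0.2297  0.1302]
0 [-0.8  0.1  0.1] mm [0.02 0.   0.03]
1 [-0.8  0.1  0.1] mm 0
```

View pics/w1.png

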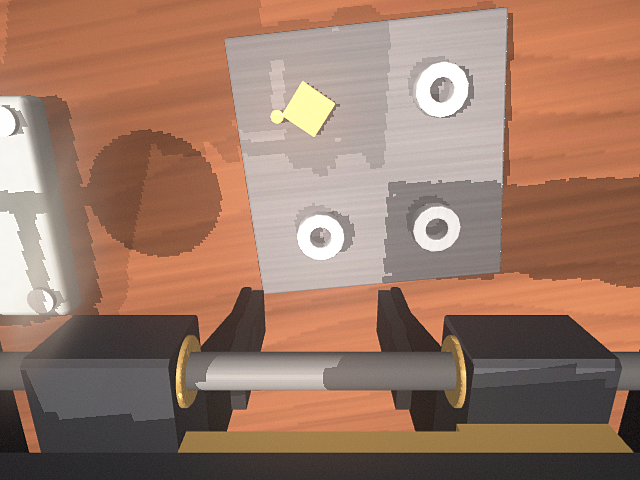

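The wrist view shows the target ring at about (320,237), the other rings at (437,228) and (441,89), and the pendant at (308,108). The fingers straddle x≈320.

```bash
cat >> h.py <<'E'
def rings(c,box,z=.026,thr=200):
    im=c['px']; x0,y0,x1,y1=box
    m=np.zeros(im.shape[:2],np.uint8); hsv=cv2.cvtColor(im,cv2.COLOR_BGR2HSV)
    m[y0:y1,x0:x1]=((hsv[...,2]>thr)&(hsv[...,1]<40))[y0:y1,x0:x1]*255
    cs,_=cv2.findContours(m,cv2.RETR_EXTERNAL,cv2.CHAIN_APPROX_NONE)
    for k in cs:
        if cv2.contourArea(k)>200:
            (x,y),ax,_=cv2.fitEllipse(k); print((round(x,1),round(y,1)),np.round(ax,1),onz(c,x,y,z))
E
python3 - <<'E'
from h import *
c=load('w1'); rings(c,(240,30,500,280))
E
```

```text
(323.8, 250.2) [ 59.4 126. ] [ 0.4712 -0.2301  0.026 ]
(436.4, 228.3) [42.6 47. ] [ 0.4739 -0.3052  0.026 ]
(317.1, 206.0) [ 35.6 150. ] [ 0.5017 -0.2308  0.026 ]
(301.1, 167.1) [ 37.9 112.4] [ 0.5279 -0.2252  0.026 ]
(264.2, 135.2) [11.3 50.7] [ 0.5507 -0.2064  0.026 ]
(436.0, 138.4) [ 23.8 110.3] [ 0.5313 -0.3098  0.026 ]
(408.1, 113.8) [11.4 51.8] [ 0.5486 -0.2945  0.026 ]
(441.4, 89.7) [52.4 56.9] [ 0.559  -0.3154  0.026 ]
(277.1, 83.7) [14.2 58.8] [ 0.5785 -0.22    0.026 ]
```

Run:
```python
from h import *
c=load('w1'); rings(c,(280,200,360,270),thr=235)
# bore of ring: dark component inside; fit outer circle by eye pts
for u,v in [(297,237),(345,237),(320.5,260),(320.5,213)]: print(onz(c,u,v,.026))
plan([.4797,-.2282,.13],2)
print(proj(c,readout.read_state()['ee_pos']))
```

```text
(320.0, 237.0) [43.9 46. ] [ 0.4807 -0.2292  0.026 ]
[ 0.4832 -0.2143  0.026 ]
[ 0.478  -0.2454  0.026 ]
[ 0.4647 -0.2268  0.026 ]
[ 0.4967 -0.2322  0.026 ]
t 1.45 D world [ 0.0004  0.0015 -0.0002] norm 0.001515106995347733 rot [0.0157 0.0015 0.0335] F [-0.6371 -0.2145  0.1716] w 0.04761494525669639 ee [ 0.4793 -0.2297  0.1302]
0 [-0.8  0.1  0.1] mm [0.02 0.   0.03]
1 [-0.8  0.1  0.1] mm 0
(np.float64(321.22517280690147), np.float64(313.46419862279436))
```

Request:
{"name": "arm_command", "arguments": {
  "targets": [
    [[-0.0005, 0.03, 0.001, 0, 0, 0], [0, 0.03, 0, 0, 0, 0], [0, 0.026, 0, 0, 0, 0], [0, 0.016, 0, 0, 0, 0], [0, 0.01, 0, 0, 0, 0], [0, 0, 0, 0, 0, 0], [0, 0, 0, 0, 0, 0]]
  ]
}}

```text
time: 2.03
ee_pos: [0.4809, -0.229, 0.0187]
eef_rot: [0.457, -0.54, 0.54, -0.457]
ft_force: [0.3, 0.6, 0.1]
width: 0.0478
```

Run:
```python
from h import *
shot('wrist','w2')
plan([.4806,-.2292,.018],1)
```

```text
t 2.0833 D world [-0.001  -0.0002 -0.0013] norm 0.0016396979839344438 rot [-0.0861  0.0331  0.0356] F [-0.0048 -1.3817  0.143 ] w 0.047868577427552454 ee [ 0.4816 -0.229   0.0193]
0 [ 0.4  1.3 -0.9] mm [-0.09  0.03  0.04]
```

View pics/w2.png

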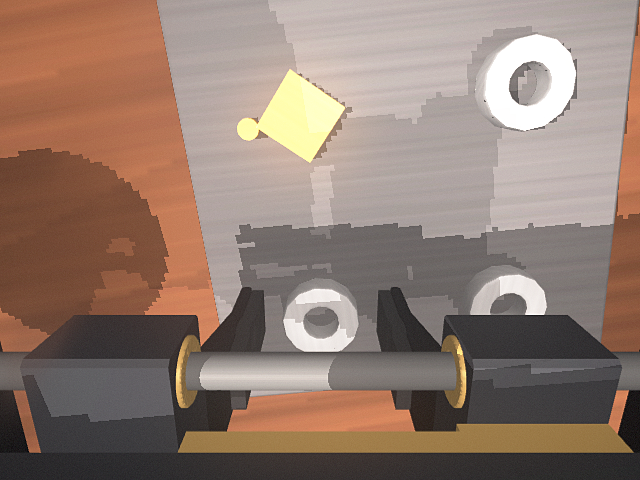

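The ring sits centred between the fingers at (320,316), so I close on it.

Request:
{"name": "arm_command", "arguments": {
  "targets": [
    [[0, 0.0003, 0, 0, 0, 0], [0, 0, 0, 0, 0, 0], [0, 0, 0, 0, 0, 0], [0, 0, 0, 0, 0, 0], [0, 0, 0, 0, 0, 0]]
  ],
  "hand": 0.2,
  "grip_force": 15
}}

```text
time: 2.5
ee_pos: [0.4815, -0.2284, 0.0185]
eef_rot: [0.457, -0.539, 0.54, -0.457]
ft_force: [0.4, 0.4, 5.4]
width: 0.0307
```

Request:
{"name": "arm_command", "arguments": {
  "targets": [
    [[0, 0, 0, 0, 0, 0], [0, 0, 0, 0, 0, 0], [0, -0.01, 0, 0, 0, 0], [0, -0.03, 0, 0, 0, 0], [0, -0.041, 0, 0, 0, 0], [0, -0.041, 0, 0, 0, 0], [0, -0.035, 0, 0, 0, 0], [0, -0.025, 0, 0, 0, 0], [0, 0, 0, 0, 0, 0], [0, 0, 0, 0, 0, 0]]
  ]
}}

```text
time: 3.33
ee_pos: [0.4817, -0.2283, 0.2017]
eef_rot: [0.457, -0.538, 0.54, -0.458]
ft_force: [-1.1, 0.7, -1.5]
width: 0.0308
```

Run:
```python
from h import *
shot('wrist','w3')
plan([.537,-.0262,.20],9)
```

```text
t 3.3833 D world [ 0.0561  0.2018 -0.    ] norm 0.20943829984278928 rot [-0.0137  0.0966  0.0127] F [-0.5945 -0.2426 -0.3725] w 0.030780357777911008 ee [ 0.4809 -0.228   0.2   ]
0 [-23.1  -0.    2.5] mm [-0.01  0.1   0.01]
1 [-23.1   0.    2.4] mm 0
2 [-23.1   0.    2.4] mm 0
3 [-23.1   0.    2.4] mm 0
4 [-23.1   0.    2.4] mm 0
5 [-23.1   0.    2.4] mm 0
6 [-23.1   0.    2.4] mm 0
7 [-23.1   0.    2.4] mm 0
8 [-23.1   0.    2.4] mm 0
```

View pics/w3.png

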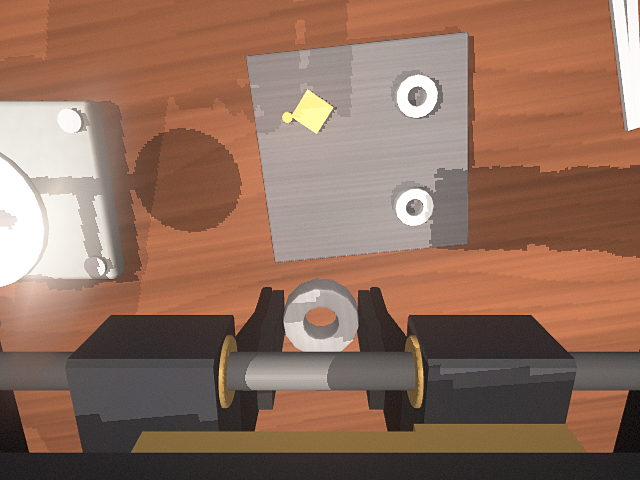

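Run:
```python
from h import *
S=np.array([.537,-.0262,.2])
plan(S-.04*XD,8)
```

```text
t 3.3833 D world [ 0.0167  0.2084 -0.    ] norm 0.2090652769262552 rot [-0.0137  0.0966  0.0127] F [-0.5945 -0.2426 -0.3725] w 0.030780357777911008 ee [ 0.4809 -0.228   0.2   ]
0 [-26.   -0.   -2.2] mm [-0.01  0.1   0.01]
1 [-26.    0.   -2.3] mm 0
2 [-26.    0.   -2.3] mm 0
3 [-26.    0.   -2.3] mm 0
4 [-26.    0.   -2.3] mm 0
5 [-26.    0.   -2.3] mm 0
6 [-26.    0.   -2.3] mm 0
7 [-26.    0.   -2.3] mm 0
```

Request:
{"name": "arm_command", "arguments": {
  "targets": [
    [[-0.026, 0, -0.0023, 0, 0, 0], [-0.026, 0, -0.0023, 0, 0, 0], [-0.026, 0, -0.0023, 0, 0, 0], [-0.026, 0, -0.0023, 0, 0, 0], [-0.026, 0, -0.0023, 0, 0, 0], [-0.026, 0, -0.0023, 0, 0, 0], [-0.026, 0, -0.0023, 0, 0, 0], [-0.026, 0, -0.0023, 0, 0, 0], [0, 0, 0, 0, 0, 0], [0, 0, 0, 0, 0, 0], [0, 0, 0, 0, 0, 0]]
  ]
}}

```text
time: 4.3
ee_pos: [0.4963, -0.0205, 0.1988]
eef_rot: [-0.458, 0.54, -0.539, 0.457]
ft_force: [0.3, -0.2, -0.8]
width: 0.0308
```

Run:
```python
from h import *
shot('wrist','w4')
plan([.537,-.0262,.20],3)
c=load('w4'); a=cv2.resize(c['px'][100:360,220:480],None,fx=2.3,fy=2.3,interpolation=cv2.INTER_CUBIC); cv2.imwrite('pics/w4z.png',a)
```

```text
t 4.35 D world [ 0.0405 -0.0053  0.0011] norm 0.04090151282569083 rot [0.0952 0.02   0.0251] F [-0.1121  0.235  -0.2358] w 0.030775275162040476 ee [ 0.4965 -0.0209  0.1989]
0 [-0.5 -0.4 13.6] mm [0.1  0.02 0.03]
1 [-0.5 -0.4 13.6] mm 0
2 [-0.5 -0.4 13.6] mm 0
```

View pics/w4.png

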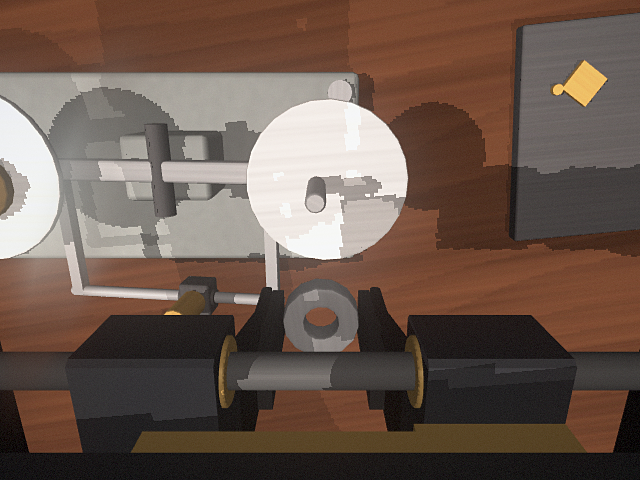

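View pics/w4z.png

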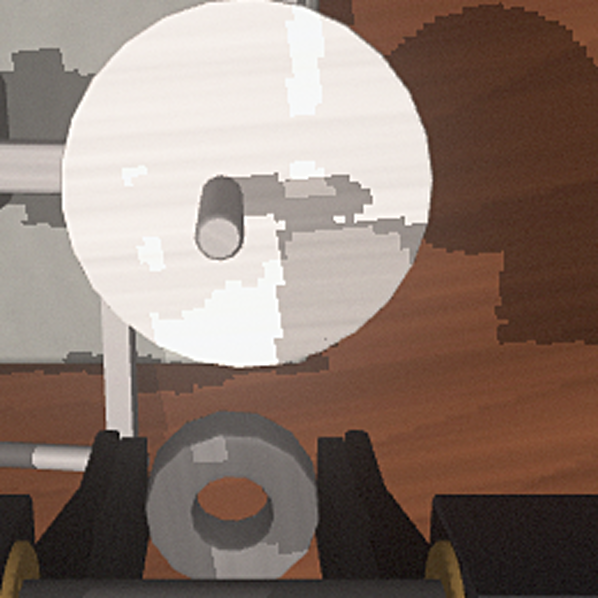

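Run:
```python
from h import *
c=load('w4'); R=Rot.from_quat(c['rot']).as_matrix()
def intool(u,v,y):
    o,d=ray(c,u,v); o=R.T@(o-c['ee']); d=R.T@d; return o+d*(y-o[1])/d[1]
for v in (319.5,321.7,323.5): print('ring in tool',intool(321.1,v,-.008))
t=onz(c,315.2,203.0,.174); print('tip world',t,'tool',R.T@(t-c['ee']))
# pan outline
print('pan', onz(c,(247+407.5)/2,(99.5+259.5)/2,.129))
print(c['ee'],[onz(c,u,v,.129) for u,v in [(247,180),(407.5,180),(327,99.5),(327,259.5)]])
```

```text
ring in tool [ 0.0007 -0.008   0.0012]
ring in tool [ 0.0007 -0.008   0.0002]
ring in tool [ 0.0007 -0.008  -0.0006]
tip world [ 0.5382 -0.0255  0.174 ] tool [-0.0019  0.0247  0.0422]
pan [ 0.54  -0.032  0.129]
[ 0.4963 -0.0205  0.1988] [array([0.5471, 0.0115, 0.129 ]), array([ 0.5324, -0.0755,  0.129 ]), array([ 0.5812, -0.0386,  0.129 ]), array([ 0.4937, -0.0243,  0.129 ])]
```

Request:
{"name": "arm_command", "arguments": {
  "targets": [
    [[-0.001, 0, 0.0105, 0, 0, 0], [-0.0008, 0, 0.0105, 0, 0, 0], [-0.0008, 0, 0.0105, 0, 0, 0], [0, 0, 0.0105, 0, 0, 0], [0, 0.008, 0, 0, 0, 0], [0, 0.0065, 0, 0, 0, 0], [0, 0, 0, 0, 0, 0], [0, 0, 0, 0, 0, 0], [0, 0, 0, 0, 0, 0]]
  ]
}}

```text
time: 5.1
ee_pos: [0.5385, -0.0243, 0.1854]
eef_rot: [0.457, -0.539, 0.54, -0.457]
ft_force: [-0.3, 0.5, -0.8]
width: 0.0306
```

Run:
```python
from h import *
shot('wrist','w5')
plan([.5382,-.0255,.184],1)
c=load('w5'); a=cv2.resize(c['px'][220:360,240:400],None,fx=4,fy=4,interpolation=cv2.INTER_CUBIC); cv2.imwrite('pics/w5z.png',a)
```

```text
t 5.15 D world [-0.0005 -0.0012 -0.0016] norm 0.0020764656999252085 rot [-0.0222  0.0862  0.0117] F [ 0.2225  0.4404 -0.8333] w 0.031110621961033386 ee [ 0.5387 -0.0243  0.1856]
0 [ 1.3  1.6 -0.3] mm [-0.02  0.09  0.01]
```

View pics/w5z.png

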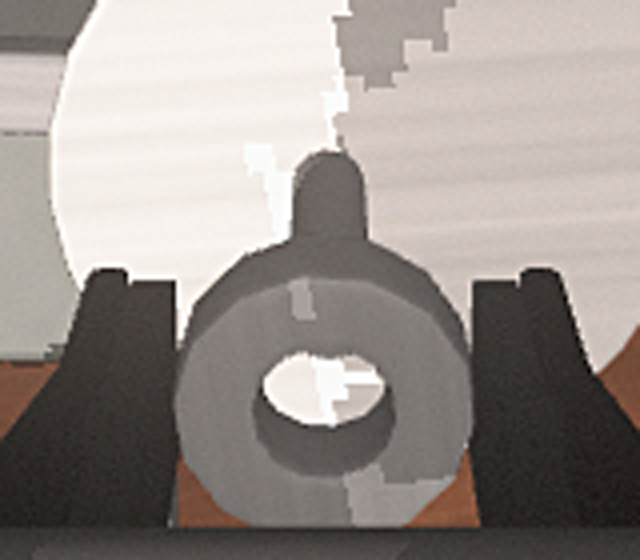

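Run:
```python
from h import *
c=load('w5'); R=Rot.from_quat(c['rot']).as_matrix()
def intool(u,v,y):
    o,d=ray(c,u,v); o=R.T@(o-c['ee']); d=R.T@d; return o+d*(y-o[1])/d[1]
Z=lambda u,v:(240+u/4,220+v/4)
print('ring bore', intool(*Z(324,413),-.008), intool(*Z(323.5,400),-.008))
for y in (.045,.05,.056): print('spin',intool(*Z(329,200),y))
# foot: back edge of spindle base at zoom(329,150): pan z .129 -> tool y .056
print('foot back edge',intool(*Z(329,150),.0566))
```

```text
ring bore [ 0.0006 -0.008  -0.0005] [ 0.0006 -0.008   0.001 ]
spin [0.0013 0.045  0.0016]
spin [ 0.0013  0.05   -0.0004]
spin [ 0.0013  0.056  -0.0028]
foot back edge [0.0014 0.0566 0.0043]
```

Request:
{"name": "arm_command", "arguments": {
  "targets": [
    [[0.0007, 0.002, -0.0005, 0, 0, 0], [0, 0.003, 0, 0, 0, 0], [0, 0.003, 0, 0, 0, 0], [0, 0.003, 0, 0, 0, 0], [0, 0.003, 0, 0, 0, 0], [0, 0.003, 0, 0, 0, 0], [0, 0.003, 0, 0, 0, 0], [0, 0, 0, 0, 0, 0], [0, 0, 0, 0, 0, 0]]
  ]
}}

```text
time: 5.9
ee_pos: [0.5382, -0.0248, 0.1651]
eef_rot: [-0.457, 0.54, -0.539, 0.457]
ft_force: [-0.1, 0.3, -0.2]
width: 0.0309
```

Run:
```python
from h import *
shot('wrist','w6')
plan([.5382,-.0255,.165],1)
c=load('w6'); a=cv2.resize(c['px'][150:360,210:450],None,fx=3,fy=3,interpolation=cv2.INTER_CUBIC); cv2.imwrite('pics/w6z.png',a)
```

```text
t 5.95 D world [-0.0001 -0.0007 -0.0004] norm 0.000795250761228536 rot [-0.0038  0.0926  0.0001] F [ 0.9032  0.1881 -1.0471] w 0.030913329732405338 ee [ 0.5383 -0.0248  0.1654]
0 [0.7 0.4 0. ] mm [-0.    0.09  0.  ]
```

View pics/w6z.png

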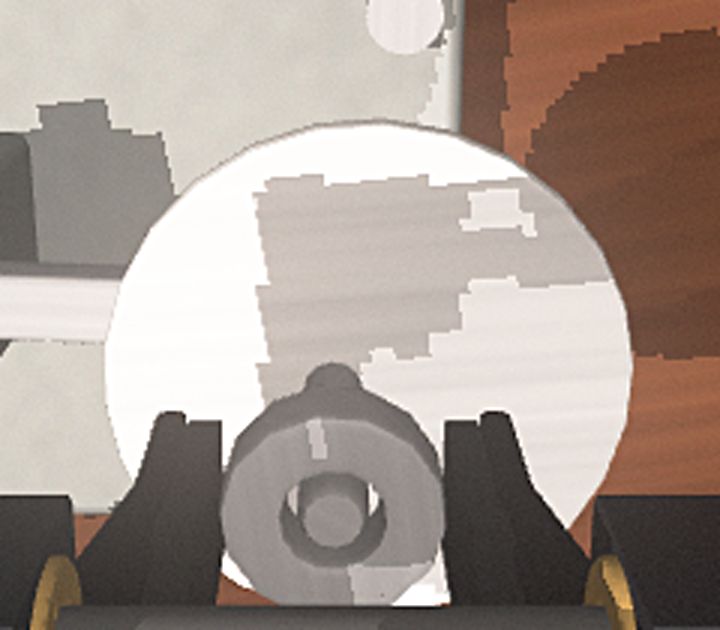

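The spindle's tip shows centred in the ring's bore, at about (332,518) in the zoom, so the ring is threaded. I lower it the rest of the way.

Request:
{"name": "arm_command", "arguments": {
  "targets": [
    [[0, 0.004, 0, 0, 0, 0], [0, 0.005, 0, 0, 0, 0], [0, 0.005, 0, 0, 0, 0], [0, 0.005, 0, 0, 0, 0], [0, 0.004, 0, 0, 0, 0], [0, 0.003, 0, 0, 0, 0], [0, 0.002, 0, 0, 0, 0], [0, 0.002, 0, 0, 0, 0], [0, 0, 0, 0, 0, 0], [0, 0, 0, 0, 0, 0]]
  ]
}}

```text
time: 6.78
ee_pos: [0.5383, -0.0249, 0.1354]
eef_rot: [0.457, -0.539, 0.54, -0.457]
ft_force: [0.5, 0.4, -1.2]
width: 0.0309
```

Request:
{"name": "arm_command", "arguments": {
  "targets": [
    [[0, 0.001, 0, 0, 0, 0], [0, 0.001, 0, 0, 0, 0], [0, 0, 0, 0, 0, 0], [0, 0, 0, 0, 0, 0]]
  ]
}}

```text
time: 7.12
ee_pos: [0.5383, -0.0249, 0.1334]
eef_rot: [0.457, -0.539, 0.54, -0.457]
ft_force: [0.4, 0.0, 0.8]
width: 0.0312
```

Run:
```python
from h import *
shot('wrist','w7')
plan([.5382,-.0255,.1325],1)
c=load('w7'); a=cv2.resize(c['px'][150:360,210:450],None,fx=3,fy=3,interpolation=cv2.INTER_CUBIC); cv2.imwrite('pics/w7z.png',a)
```

```text
t 7.1667 D world [-0.0001 -0.0007 -0.0009] norm 0.0011607796983721464 rot [-0.0139  0.0906  0.0033] F [-0.4953 -0.4286 -0.1131] w 0.03134609850160307 ee [ 0.5383 -0.0248  0.1334]
0 [ 0.7  0.9 -0. ] mm [-0.01  0.09  0.  ]
```

View pics/w7z.png

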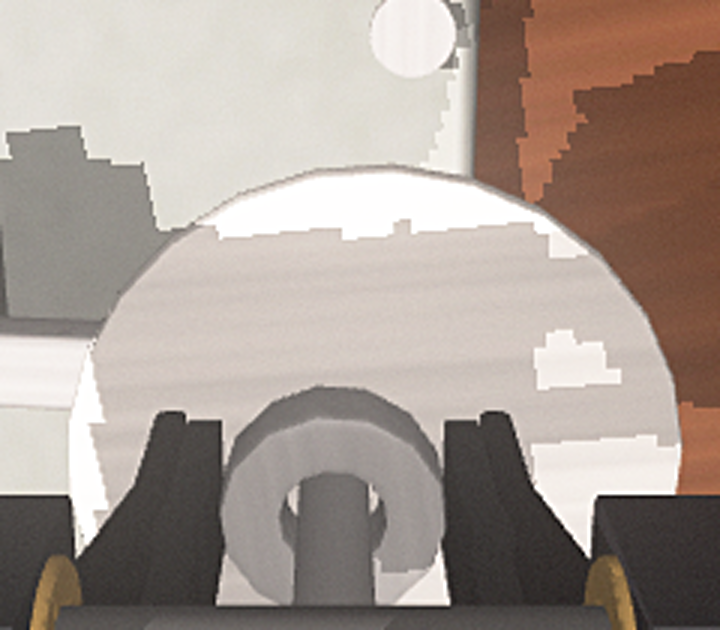

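Request:
{"name": "arm_command", "arguments": {
  "targets": [
    [[0, 0.001, 0, 0, 0, 0], [0, 0.001, 0, 0, 0, 0], [0, 0, 0, 0, 0, 0], [0, 0, 0, 0, 0, 0]]
  ]
}}

```text
time: 7.5
ee_pos: [0.5383, -0.0249, 0.1313]
eef_rot: [0.457, -0.539, 0.539, -0.457]
ft_force: [-0.5, -0.2, -0.6]
width: 0.0311
```

Run:
```python
from h import *
shot('wrist','w8'); print(readout.read_state()['ft_force'])
c,d=load('w7'),load('w8')
for x in (c,d):
    col=x['px'][150:300,335].astype(int).sum(1); g=np.diff(col); i=np.argsort(-abs(g))[:3]; print(i+150,g[i])
    m=(x['px'][200:300,320:450].min(2)); 
    q,_=cv2.findContours((cv2.inRange(x['px'][150:300],(150,150,150),(255,255,255))),cv2.RETR_EXTERNAL,cv2.CHAIN_APPROX_NONE)
a=np.hstack([c['px'][150:360,210:450],d['px'][150:360,210:450]]); cv2.imwrite('pics/w8z.png',cv2.resize(a,None,fx=1.6,fy=1.6))
```

```text
[ 0.8316 -0.1719 -0.2181]
[204 281 228] [-216 -163 -155]
[204 281 228] [-214 -160 -154]
```

View pics/w8z.png

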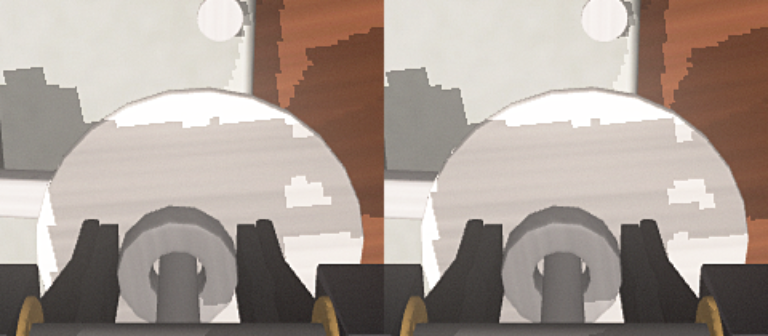

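The pan now keeps its place in the picture as the tool sinks 2 mm, so the ring is resting on it. I release the ring.

Request:
{"name": "arm_command", "arguments": {
  "targets": [
    [[0, 0, 0, 0, 0, 0], [0, 0, 0, 0, 0, 0], [0, 0, 0, 0, 0, 0], [0, 0, 0, 0, 0, 0], [0, 0, 0, 0, 0, 0]]
  ],
  "hand": 0.5
}}

```text
time: 7.97
ee_pos: [0.5383, -0.0248, 0.1314]
eef_rot: [0.457, -0.539, 0.539, -0.457]
ft_force: [0.0, 1.2, -0.1]
width: 0.043
```

Run:
```python
from h import *
shot('wrist','w9'); print(readout.read_state()['ft_force'],readout.read_state()['width'])
c,d=load('w7'),load('w9')
a=np.hstack([c['px'][150:360,210:450],d['px'][150:360,210:450]]); cv2.imwrite('pics/w9z.png',cv2.resize(a,None,fx=1.6,fy=1.6))
```

```text
[ 0.0612 -1.3191  0.1221] 0.04333479543705105
```

View pics/w9z.png

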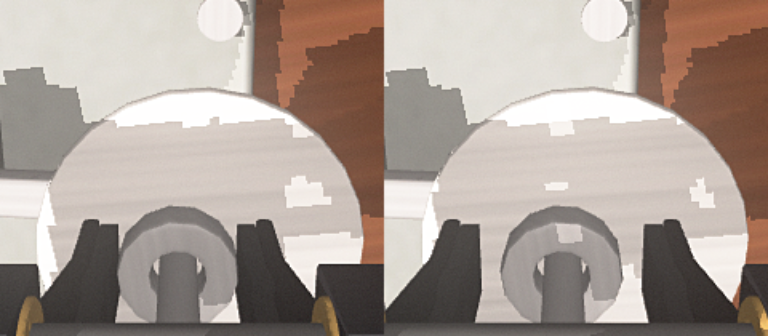

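Request:
{"name": "arm_command", "arguments": {
  "targets": [
    [[0, -0.005, 0, 0, 0, 0], [0, -0.02, 0, 0, 0, 0], [0, -0.025, 0, 0, 0, 0], [0, -0.0185, 0, 0, 0, 0], [0, 0, -0.014, 0, 0, 0], [0, 0, -0.014, 0, 0, 0], [0, 0, -0.014, 0, 0, 0], [0, 0, 0, 0, 0, 0], [0, 0, 0, 0, 0, 0], [0, 0, 0, 0, 0, 0]]
  ]
}}

```text
time: 8.85
ee_pos: [0.4974, -0.0182, 0.2002]
eef_rot: [0.457, -0.539, 0.54, -0.457]
ft_force: [-0.5, 0.4, -0.1]
width: 0.0433
```

Run:
```python
from h import *
shot('wrist','w10'); shot('side','s10')
d=load('s10');a=cv2.resize(d['px'][160:300,200:360],None,fx=5,fy=5,interpolation=cv2.INTER_CUBIC); cv2.imwrite('pics/s10z.png',a[:600])
print(readout.read_state()['ee_pos'],readout.read_state()['time'])
```

```text
[ 0.4974 -0.0181  0.1999] 8.95
```

View pics/w10.png

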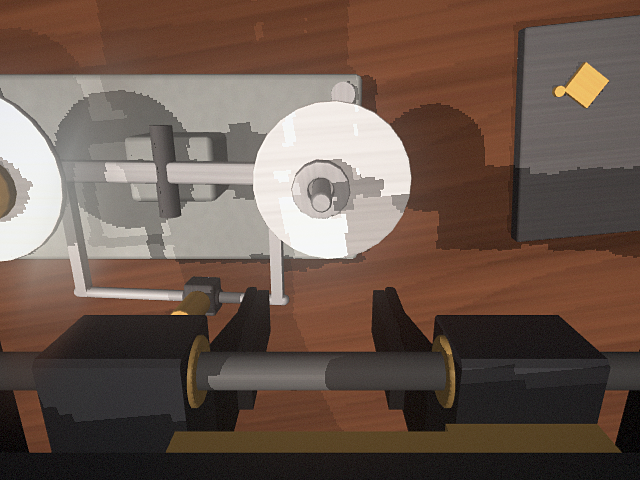

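View pics/s10z.png

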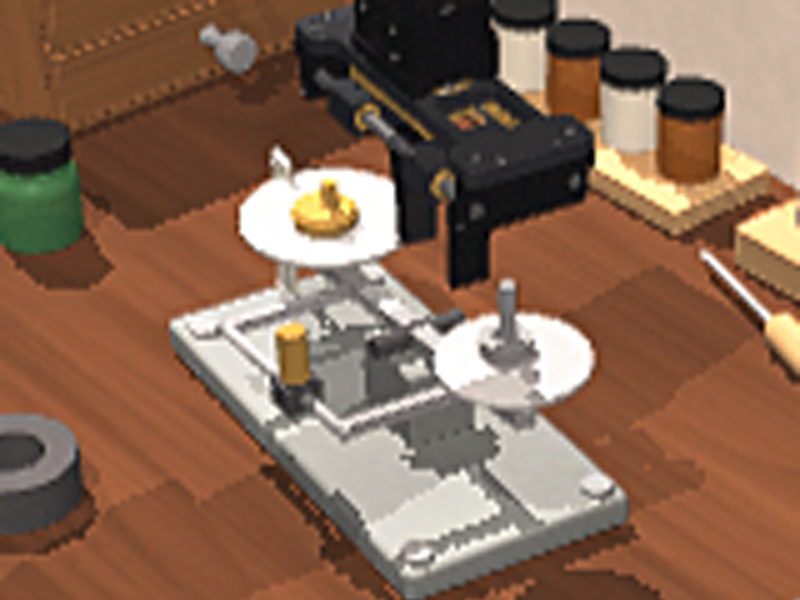

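```bash
cat >> h.py <<'E'
def whites(fn,box,thr=185,minA=300,sat=60):
    c=load(fn); im=c['px']; x0,y0,x1,y1=box; hsv=cv2.cvtColor(im,cv2.COLOR_BGR2HSV)
    m=np.zeros(im.shape[:2],np.uint8); m[y0:y1,x0:x1]=((hsv[...,2]>thr)&(hsv[...,1]<sat))[y0:y1,x0:x1]*255
    cs,_=cv2.findContours(m,cv2.RETR_EXTERNAL,cv2.CHAIN_APPROX_NONE)
    out=[]
    for k in cs:
        if cv2.contourArea(k)>minA:
            h=cv2.convexHull(k); e=cv2.fitEllipse(h); out.append((np.round(e[0],1),np.round(e[1],1),round(e[2],0),cv2.boundingRect(k)))
    return c,out
E
python3 - <<'E'
from h import *
for f in ('side0','s10'):
    c,o=whites(f,(284,215,325,245),thr=200); print(f,o)
    c,o=whites(f,(243,190,285,215),thr=200); print(f,o)
E
```

```text
side0 [(array([301.1, 230. ]), array([17.7, 34.9]), 94.0, (284, 222, 34, 18))]
side0 []
s10 [(array([300.8, 230.9]), array([18.1, 35.1]), 95.0, (284, 223, 35, 18))]
s10 [(array([264.9, 202.9]), array([19. , 34.8]), 88.0, (248, 194, 31, 19))]
```

Request:
{"name": "arm_command", "arguments": {
  "targets": [
    [[0, 0, 0, 0, 0, 0], [0, 0, 0, 0, 0, 0], [0, 0, 0, 0, 0, 0], [0, 0, 0, 0, 0, 0], [0, 0, 0, 0, 0, 0], [0, 0, 0, 0, 0, 0], [0, 0, 0, 0, 0, 0], [0, 0, 0, 0, 0, 0], [0, 0, 0, 0, 0, 0], [0, 0, 0, 0, 0, 0], [0, 0, 0, 0, 0, 0], [0, 0, 0, 0, 0, 0]]
  ]
}}

```text
time: 9.95
ee_pos: [0.4968, -0.018, 0.1998]
eef_rot: [0.457, -0.539, 0.539, -0.457]
ft_force: [0.4, 0.0, -0.5]
width: 0.0434
```

Run:
```python
from h import *
shot('wrist','w11'); shot('side','s11')
for f in ('side0','s10','s11'):
    c,o=whites(f,(284,215,325,245),thr=200); print(f,o)
cs=[load(f) for f in('w4','w10','w11')]
a=np.hstack([cv2.resize(c['px'][85:275,230:425],None,fx=1.36,fy=3) for c in cs]); cv2.imwrite('pics/w11z.png',a)
for c in cs: print(c['ee'])
```

```text
side0 [(array([301.1, 230. ]), array([17.7, 34.9]), 94.0, (284, 222, 34, 18))]
s10 [(array([300.8, 230.9]), array([18.1, 35.1]), 95.0, (284, 223, 35, 18))]
s11 [(array([300.8, 230.9]), array([18.1, 35.1]), 95.0, (284, 223, 35, 18))]
[ 0.4963 -0.0205  0.1988]
[ 0.4974 -0.0182  0.2002]
[ 0.4968 -0.018   0.1998]
```

View pics/w11z.png

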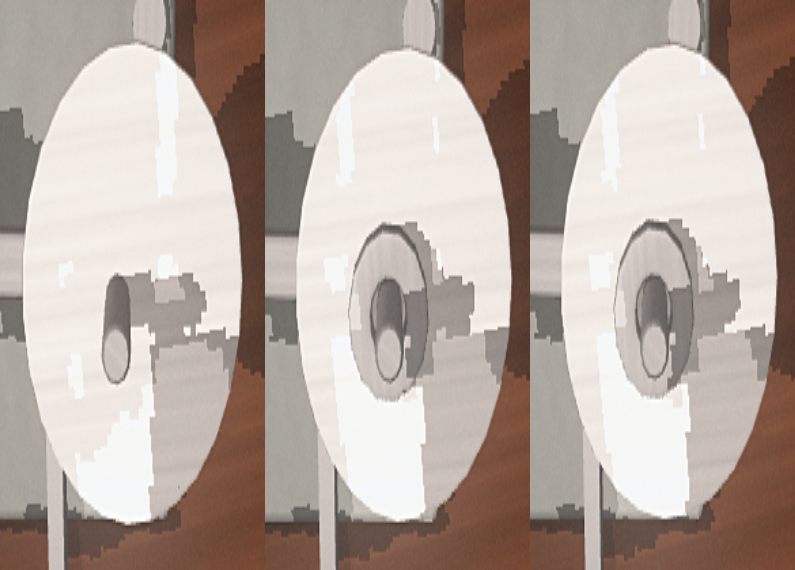

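Run:
```python
from h import *
plan([.4641,.0759,.17],4)
```

```text
t 10.05 D world [-0.0327  0.0938 -0.0298] norm 0.1037732084136565 rot [-0.0043  0.0906  0.0023] F [ 0.0731  0.1695 -0.7946] w 0.04332056793786371 ee [ 0.4968 -0.0179  0.1998]
0 [-21.8   7.5 -11.9] mm [-0.    0.09  0.  ]
1 [-21.8   7.5 -12. ] mm 0
2 [-21.8   7.5 -12. ] mm 0
3 [-21.8   7.5 -12. ] mm 0
```

Request:
{"name": "arm_command", "arguments": {
  "targets": [
    [[-0.022, 0.007, -0.012, 0, 0.1, 0], [-0.022, 0.007, -0.012, 0, 0, 0], [-0.022, 0.007, -0.012, 0, 0, 0], [-0.021, 0.008, -0.012, 0, 0, 0], [0, 0, 0, 0, 0, 0], [0, 0, 0, 0, 0, 0], [0, 0, 0, 0, 0, 0]]
  ],
  "hand": 0.32
}}

```text
time: 10.63
ee_pos: [0.4642, 0.0752, 0.171]
eef_rot: [0.457, -0.54, 0.54, -0.457]
ft_force: [0.1, 0.2, -0.4]
width: 0.028
```

Run:
```python
from h import *
shot('wrist','w12')
plan([.4641,.0759,.17],1)
c=load('w12'); print(proj(c,[.4641,.0759,.1215]))
```

```text
t 10.6833 D world [-0.0002  0.001  -0.0011] norm 0.0014936493001134969 rot [-0.0292 -0.076   0.0098] F [0.6276 0.2499 0.0632] w 0.027814004665115417 ee [0.4643 0.0749 0.1711]
0 [-1.   1.1 -0.4] mm [-0.03 -0.08  0.01]
(np.float64(318.52305091427206), np.float64(269.96767427805423))
```

View pics/w12.png

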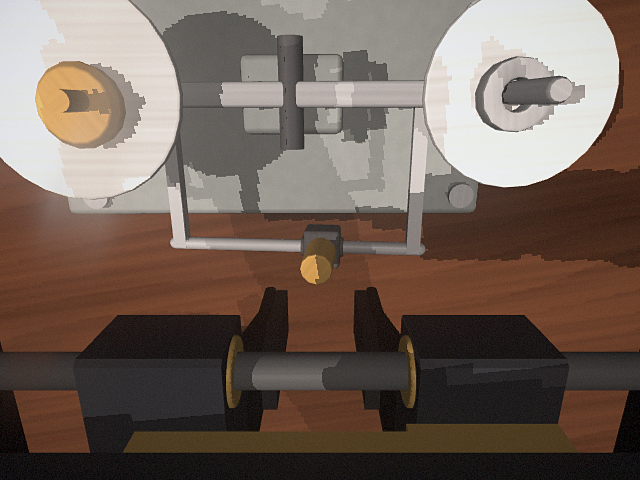

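Run:
```python
from h import *
c=load('w12'); R=Rot.from_quat(c['rot']).as_matrix()
k=onz(c,316,269.3,.1215); print(k,'tool',R.T@(k-c['ee']), 'bal', (k-O)@XD,(k-O)@YD)
```

```text
[0.4647 0.0772 0.1215] tool [-0.002   0.0495  0.0002] bal -0.08873051052825522 -0.013815780373871482
```

Request:
{"name": "arm_command", "arguments": {
  "targets": [
    [[-0.002, 0, 0, 0, 0, 0], [0, 0.015, 0, 0, 0, 0], [0, 0.018, 0, 0, 0, 0], [0, 0.01, 0, 0, 0, 0], [0, 0, 0, 0, 0, 0], [0, 0, 0, 0, 0, 0]]
  ]
}}

```text
time: 11.18
ee_pos: [0.4642, 0.0775, 0.1279]
eef_rot: [-0.457, 0.54, -0.54, 0.456]
ft_force: [-0.1, -0.3, 0.2]
width: 0.0277
```

Run:
```python
from h import *
shot('wrist','w13')
plan([.4647,.0772,.098],1)
```

```text
t 11.2333 D world [ 0.0001 -0.0005 -0.0304] norm 0.030434050580034757 rot [-0.0217 -0.0309 -0.0116] F [0.2545 0.3383 0.4773] w 0.027757883451517893 ee [0.4646 0.0777 0.1284]
0 [ 0.4 30.4  0.1] mm [-0.02 -0.03 -0.01]
```

View pics/w13.png

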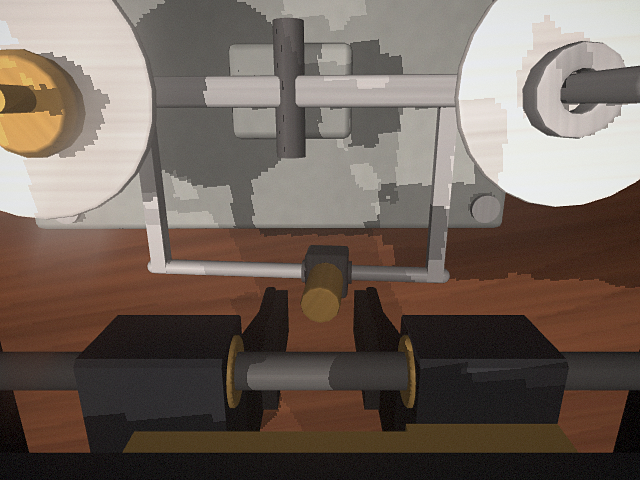

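Request:
{"name": "arm_command", "arguments": {
  "targets": [
    [[0, 0.012, 0, 0, 0, 0], [0, 0.012, 0, 0, 0, 0], [0, 0.004, 0, 0, 0, 0], [0, 0, 0, 0, 0, 0], [0.002, 0, 0, 0, 0, 0], [0.001, 0, 0, 0, 0, 0], [0.001, 0, 0, 0, 0, 0], [0.001, 0, 0, 0, 0, 0], [0, 0, 0, 0, 0, 0], [0, 0, 0, 0, 0, 0]]
  ]
}}

```text
time: 12.07
ee_pos: [0.4635, 0.0727, 0.1001]
eef_rot: [0.457, -0.54, 0.54, -0.457]
ft_force: [-0.3, 0.1, 0.5]
width: 0.028
```

Run:
```python
from h import *
shot('wrist','w14')
plan([.4647,.0772,.100],1)
```

```text
t 12.1167 D world [0.0013 0.0044 0.    ] norm 0.004584960682173869 rot [-0.0161 -0.0132  0.0054] F [ 0.062  -0.6617 -0.323 ] w 0.027938951694447413 ee [0.4634 0.0728 0.1   ]
0 [-4.6 -0.   0.5] mm [-0.02 -0.01  0.01]
```

View pics/w14.png

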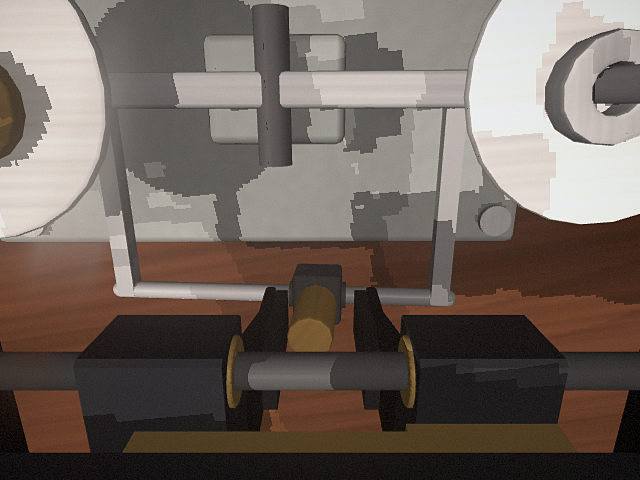

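Request:
{"name": "arm_command", "arguments": {
  "targets": [
    [[0.001, 0, 0, 0, 0, 0], [0.001, 0, 0, 0, 0, 0], [0.001, 0, 0, 0, 0, 0], [0.001, 0, 0, 0, 0, 0], [0.001, 0, 0, 0, 0, 0], [0.001, 0, 0, 0, 0, 0], [0.001, 0, 0, 0, 0, 0], [0.001, 0, 0, 0, 0, 0], [0.001, 0, 0, 0, 0, 0], [0.001, 0, 0, 0, 0, 0], [0.001, 0, 0, 0, 0, 0], [0.001, 0, 0, 0, 0, 0]]
  ]
}}

```text
time: 13.12
ee_pos: [0.4613, 0.0609, 0.0998]
eef_rot: [0.457, -0.54, 0.54, -0.457]
ft_force: [-0.6, 0.4, 0.4]
width: 0.0275
```

Request:
{"name": "arm_command", "arguments": {
  "targets": [
    [[0, 0, 0, 0, 0, 0], [-0.003, 0, 0, 0, 0, 0], [0, 0, 0, 0, 0, 0], [0, 0, 0, 0, 0, 0]]
  ]
}}

```text
time: 13.45
ee_pos: [0.462, 0.0641, 0.0999]
eef_rot: [0.457, -0.54, 0.54, -0.457]
ft_force: [-0.6, 0.6, 0.4]
width: 0.0281
```

Run:
```python
from h import *
shot('wrist','w15')
plan([.4647,.0772,.100],1)
s=readout.read_state()['ee_pos']; print((s-O)@XD,(s-O)@YD)
```

```text
t 13.5 D world [0.0028 0.0131 0.0001] norm 0.013437074997739395 rot [-0.0047  0.0075  0.0052] F [ 0.4014 -0.3646  0.1268] w 0.02815864251226132 ee [0.4619 0.0641 0.0999]
0 [-13.4  -0.1   0.6] mm [-0.    0.01  0.01]
-0.08930583658292378 -0.027210500352789716
```

View pics/w15.png

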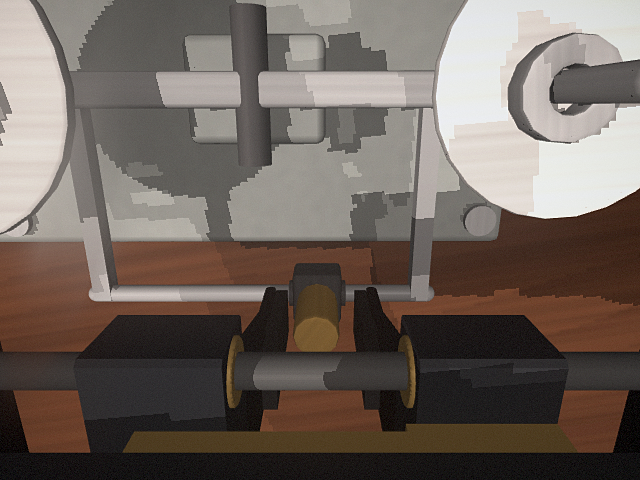

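Request:
{"name": "arm_command", "arguments": {
  "targets": [
    [[0, -0.01, 0, 0, 0, 0], [0, -0.02, 0, 0, 0, 0], [0, -0.03, 0, 0, 0, 0], [0, -0.03, 0, 0, 0, 0], [0, -0.03, 0, 0, 0, 0], [0, -0.02, 0, 0, 0, 0], [-0.02, 0, 0, 0, 0, 0], [-0.035, 0, 0, 0, 0, 0], [-0.035, 0, 0, 0, 0, 0], [-0.03, 0, 0, 0, 0, 0], [0, 0, 0, 0, 0, 0], [0, 0, 0, 0, 0, 0]]
  ]
}}

```text
time: 14.5
ee_pos: [0.4814, 0.1841, 0.2404]
eef_rot: [-0.457, 0.539, -0.539, 0.458]
ft_force: [-0.9, -0.8, -0.7]
width: 0.028
```

Request:
{"name": "arm_command", "arguments": {
  "targets": [
    [[0, 0, 0, 0, 0, 0], [0, 0, 0, 0, 0, 0], [0, 0, 0, 0, 0, 0], [0, 0, 0, 0, 0, 0], [0, 0, 0, 0, 0, 0], [0, 0, 0, 0, 0, 0]]
  ]
}}

```text
time: 15.0
ee_pos: [0.4818, 0.1819, 0.2399]
eef_rot: [0.457, -0.54, 0.54, -0.457]
ft_force: [-0.2, -0.7, 0.5]
width: 0.028
```

Run:
```python
from h import *
shot('wrist','w16'); shot('side','s16'); shot('top','t16')
d=load('s16');a=cv2.resize(d['px'][160:300,200:360],None,fx=5,fy=5,interpolation=cv2.INTER_CUBIC); cv2.imwrite('pics/s16z.png',a[:600])
s=readout.read_state(); print(s['ee_pos'],s['time'],s['joint_positions'])
for f in ('side0','s11','s16'):
    c,o=whites(f,(284,215,325,247),thr=200); print(f,o)
    c,o=whites(f,(243,187,285,218),thr=200); print(f,o)
```

```text
[0.4818 0.1822 0.2399] 15.15 [ 0.1838  0.1337 -0.6843  1.6922  0.0867  1.3463 -2.2529]
side0 [(array([301.1, 230. ]), array([17.7, 34.9]), 94.0, (284, 222, 34, 18))]
side0 []
s11 [(array([300.8, 230.9]), array([18.1, 35.1]), 95.0, (284, 223, 35, 18))]
s11 [(array([264.8, 202.9]), array([19.1, 34.7]), 88.0, (248, 194, 31, 19))]
s16 [(array([300.3, 232.4]), array([19.5, 35.9]), 98.0, (284, 224, 35, 19))]
s16 [(array([265., 201.]), array([18.3, 35.5]), 89.0, (248, 192, 35, 19))]
```

View pics/w16.png

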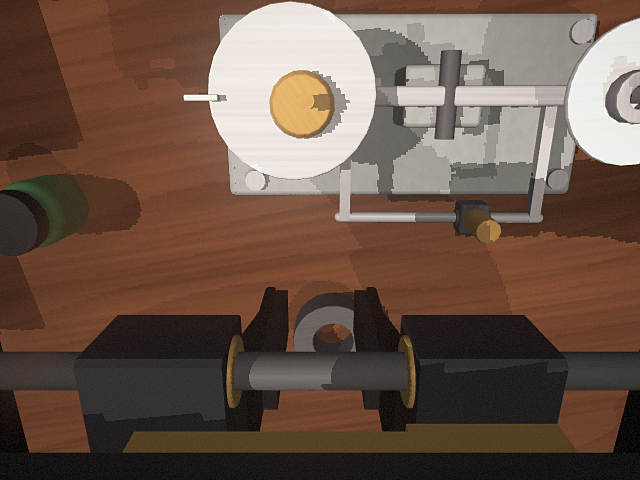

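View pics/s16z.png

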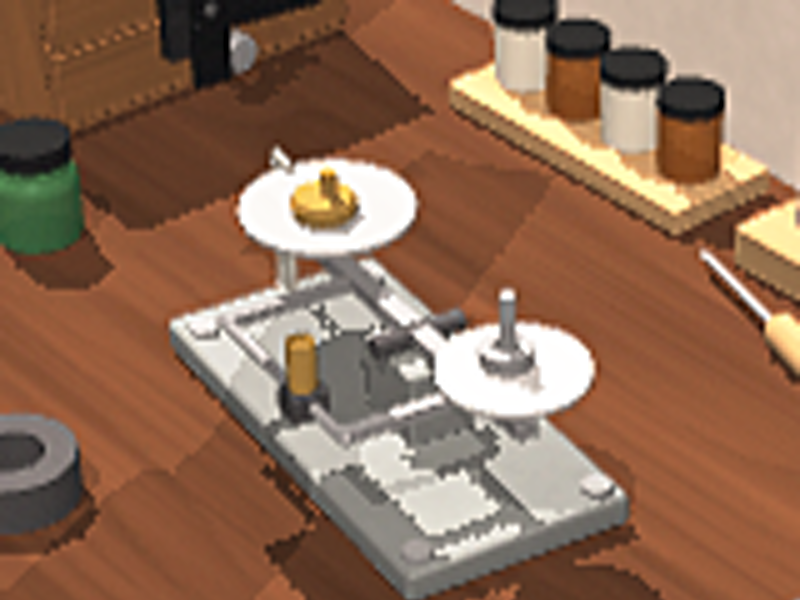

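Run:
```python
from h import *
c=load('s16')
W=bal(0,-.11,0); L=bal(0,.11,0)
for z in (.129,.116,.103): print(z,proj(c,[*W[:2],z]),proj(c,[*L[:2],z]))
def edges(fn,u,lo,hi):
    # subpixel top/bottom edge rows of white pan along column u
    g=load(fn)['px'][lo:hi,u].astype(float).min(1); return g
def ell(fn,box,thr):
    im=load(fn)['px']; x0,y0,x1,y1=box; g=im[y0:y1,x0:x1].min(2)
    g=cv2.resize(g,None,fx=6,fy=6,interpolation=cv2.INTER_LINEAR); m=cv2.inRange(g,thr,255)
    cs,_=cv2.findContours(m,cv2.RETR_EXTERNAL,cv2.CHAIN_APPROX_NONE);k=cv2.convexHull(max(cs,key=cv2.contourArea))
    e=cv2.fitEllipse(k); return np.array(e[0])/6+[x0,y0],np.array(e[1])/6
for f in ('side0','s11','s16'):
    print(f,ell(f,(284,213,325,248),190),ell(f,(243,187,285,218),190))
```

```text
0.129 (np.float64(302.252093402953), np.float64(230.385820671178)) (np.float64(264.8745975782778), np.float64(196.03807413644913))
0.116 (np.float64(302.2627736941209), np.float64(234.24674047622176)) (np.float64(265.03187626006394), np.float64(199.7103078230657))
0.103 (np.float64(302.2733623616705), np.float64(238.0745383900201)) (np.float64(265.18791854643405), np.float64(203.3536734339525))
side0 (array([301.1116, 230.4286]), array([18.1314, 34.9189])) (array([264.4942, 204.9422]), array([17.6097, 33.8453]))
s11 (array([295.5793, 230.9958]), array([16.6485, 25.5141])) (array([264.9213, 203.4364]), array([19.3482, 34.3172]))
s16 (array([300.4916, 232.8804]), array([19.3835, 36.4258])) (array([265.3529, 201.4036]), array([18.7189, 35.3658]))
```

Request:
{"name": "arm_command", "arguments": {
  "targets": [
    [[0, 0, 0, 0, 0, 0], [0, 0, 0, 0, 0, 0], [0, 0, 0, 0, 0, 0], [0, 0, 0, 0, 0, 0], [0, 0, 0, 0, 0, 0], [0, 0, 0, 0, 0, 0], [0, 0, 0, 0, 0, 0], [0, 0, 0, 0, 0, 0], [0, 0, 0, 0, 0, 0], [0, 0, 0, 0, 0, 0], [0, 0, 0, 0, 0, 0], [0, 0, 0, 0, 0, 0]]
  ]
}}

```text
time: 16.15
ee_pos: [0.4818, 0.1823, 0.2398]
eef_rot: [0.457, -0.54, 0.54, -0.457]
ft_force: [-0.6, -0.6, 0.3]
width: 0.0279
```

```bash
cat >> h.py <<'E'
def ell(fn,box,thr):
    im=load(fn)['px']; x0,y0,x1,y1=box; g=im[y0:y1,x0:x1].min(2)
    g=cv2.resize(g,None,fx=6,fy=6,interpolation=cv2.INTER_LINEAR); m=cv2.inRange(g,thr,255)
    cs,_=cv2.findContours(m,cv2.RETR_EXTERNAL,cv2.CHAIN_APPROX_NONE);k=cv2.convexHull(max(cs,key=cv2.contourArea))
    e=cv2.fitEllipse(k); return np.array(e[0])/6+[x0,y0],np.array(e[1])/6
E
python3 - <<'E'
from h import *
shot('wrist','w17'); shot('side','s17')
for f in ('s16','s17'):
    print(f,ell(f,(284,213,325,248),190),ell(f,(243,187,285,218),190))
c=load('w17'); a=cv2.resize(c['px'][60:140,170:250],None,fx=7,fy=7,interpolation=cv2.INTER_CUBIC); cv2.imwrite('pics/w17z.png',a)
k=onz(c,489,231,.121); print(k,(k-O)@XD,(k-O)@YD)
E
```

```text
s16 (array([300.4916, 232.8804]), array([19.3835, 36.4258])) (array([265.3529, 201.4036]), array([18.7189, 35.3658]))
s17 (array([300.4929, 232.8802]), array([19.3854, 36.422 ])) (array([265.3495, 201.4025]), array([18.7228, 35.36  ]))
[0.4631 0.067  0.121 ] -0.08863108610457082 -0.024160701941388422
```

View pics/w17z.png

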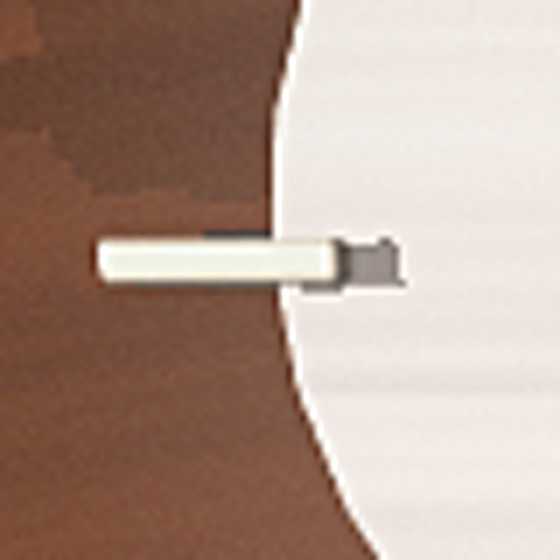

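Run:
```python
from h import *
plan(bal(-.089,-.0255,.17),5)
for f in ('side0','s11','s16'):
    print(f,ell(f,(278,213,325,250),190))
a=np.vstack([cv2.resize(load(f)['px'][205:250,275:330],None,fx=5,fy=5,interpolation=cv2.INTER_NEAREST) for f in('side0','s11')]+[]); b=cv2.resize(load('s16')['px'][205:250,275:330],None,fx=5,fy=5,interpolation=cv2.INTER_NEAREST); cv2.imwrite('pics/cmp.png',np.hstack([a,np.vstack([b,b])]))
```

```text
t 16.25 D world [-0.0193 -0.1166 -0.0698] norm 0.13728022092339034 rot [-0.0002 -0.0102  0.003 ] F [-0.5577  0.8331  0.0858] w 0.02770937734489466 ee [0.4818 0.1823 0.2398]
0 [23.6 14.   0.1] mm [-0.   -0.01  0.  ]
1 [23.6 14.   0.1] mm 0
2 [23.6 14.   0.1] mm 0
3 [23.6 14.   0.1] mm 0
4 [23.6 14.   0.1] mm 0
side0 (array([300.7686, 230.3412]), array([18.1118, 35.8246]))
s11 (array([295.2331, 230.7545]), array([16.5962, 26.4517]))
s16 (array([300.0943, 232.7542]), array([19.3638, 37.3794]))
```

View pics/cmp.png

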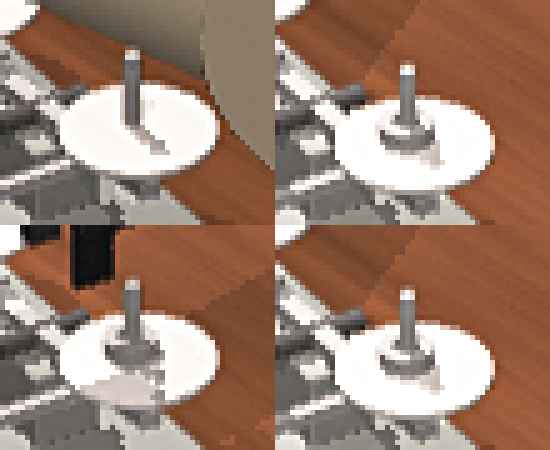

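Request:
{"name": "arm_command", "arguments": {
  "targets": [
    [[0, 0, 0, 0, -4, 0], [0, 0, 0, 0, -7.1, 0], [0, 0, 0, 0, -7.1, 0], [0, 0, 0, 0, -7.1, 0], [0, 0, 0, 0, -7.1, 0], [0, 0, 0, 0, -7.1, 0], [0, 0, 0, 0, -7.1, 0], [0, 0, 0, 0, -7.1, 0], [0, 0, 0, 0, -7.1, 0], [0, 0, 0, 0, -7.1, 0], [0, 0, 0, 0, -7.1, 0], [0, 0, 0, 0, -7.1, 0]]
  ]
}}

```text
time: 17.25
ee_pos: [0.4818, 0.1823, 0.2398]
eef_rot: [0.699, -0.105, 0.105, -0.699]
ft_force: [-0.2, -0.0, -0.6]
width: 0.0277
```

Request:
{"name": "arm_command", "arguments": {
  "targets": [
    [[0, 0, 0, 0, -7.1, 0], [0, 0, 0, 0, -7.1, 0], [0, 0, 0, 0, -7.1, 0], [0, 0, 0, 0, -7.1, 0], [0, 0, 0, 0, -7.1, 0], [0, 0, 0, 0, -7.1, 0], [0, 0, 0, 0, -7.1, 0], [0, 0, 0, 0, -7.1, 0], [0, 0, 0, 0, -7.1, 0], [0, 0, 0, 0, -7.1, 0], [0, 0, 0, 0, -7.1, 0], [0, 0, 0, 0, -7.1, 0]]
  ]
}}

```text
time: 18.25
ee_pos: [0.4818, 0.1823, 0.2399]
eef_rot: [0.586, 0.396, -0.396, -0.586]
ft_force: [0.8, -0.3, 0.7]
width: 0.0276
```

```bash
cat >> h.py <<'E'
RF=target_R(YD)
RP=RF@Rot.from_rotvec([-50,0,0],degrees=True).as_matrix()
E
python3 - <<'E'
from h import *
plan(bal(-.087,.19,.15),8,RP,8)
print(RP, readout.read_state()['joint_positions'])
c=load('top0'); print('jar',onz(c,110,262,.075),(onz(c,110,262,.075)-O)@XD,(onz(c,110,262,.075)-O)@YD)
E
```

```text
t 18.25 D world [ 0.0184  0.0956 -0.0899] norm 0.1324979138193757 rot [-49.7909 -11.5638  -5.3985] F [ 0.7616 -0.3291  0.6845] w 0.02762082098699965 ee [0.4818 0.1823 0.2399]
0 [11.9 11.2  2.3] mm [-6.22 -1.45 -0.67]
1 [11.9 11.1  3.2] mm [-6.22 -1.45 -0.67]
2 [11.9 10.8  4.1] mm [-6.22 -1.45 -0.67]
3 [11.8 10.5  5. ] mm [-6.22 -1.45 -0.67]
4 [11.9 10.   5.8] mm [-6.22 -1.45 -0.67]
5 [11.9  9.5  6.6] mm [-6.22 -1.45 -0.67]
6 [12.   8.9  7.3] mm [-6.22 -1.45 -0.67]
7 [12.1  8.2  7.9] mm [-6.22 -1.45 -0.67]
[[ 0.1656  0.7555 -0.6339]
 [ 0.9862 -0.1269  0.1064]
 [ 0.     -0.6428 -0.766 ]] [ 0.4087  0.178  -0.9445  1.6831  0.1476  1.3556  0.6287]
jar [0.513 0.421 0.075] -0.09803686994855905 0.33327743479530775
```

Request:
{"name": "arm_command", "arguments": {
  "targets": [
    [[0.0119, 0.0112, 0.0023, -6.22, -1.45, -0.67], [0.0119, 0.0111, 0.0032, -6.22, -1.45, -0.67], [0.0119, 0.0108, 0.0041, -6.22, -1.45, -0.67], [0.0119, 0.0105, 0.005, -6.22, -1.45, -0.67], [0.0119, 0.01, 0.0058, -6.22, -1.45, -0.67], [0.0119, 0.0095, 0.0066, -6.22, -1.45, -0.67], [0.012, 0.0089, 0.0073, -6.22, -1.45, -0.67], [0.012, 0.0082, 0.0079, -6.22, -1.45, -0.67], [0, 0, 0, 0, 0, 0], [0, 0, 0, 0, 0, 0]]
  ]
}}

```text
time: 19.08
ee_pos: [0.4974, 0.2666, 0.1535]
eef_rot: [0.716, 0.587, -0.243, -0.29]
ft_force: [-0.6, -0.0, -0.3]
width: 0.0279
```

Run:
```python
from h import *
shot('wrist','w18')
plan(bal(-.087,.19,.15),1,RP,1)
```

```text
t 19.1333 D world [ 0.0018  0.0119 -0.0047] norm 0.012885708087512198 rot [-4.4562 -0.9059 -1.5324] F [0.6937 0.8656 0.6211] w 0.027782912842071326 ee [0.4984 0.266  0.1547]
0 [12.   2.8  3.7] mm [-4.46 -0.91 -1.53]
```

View pics/w18.png

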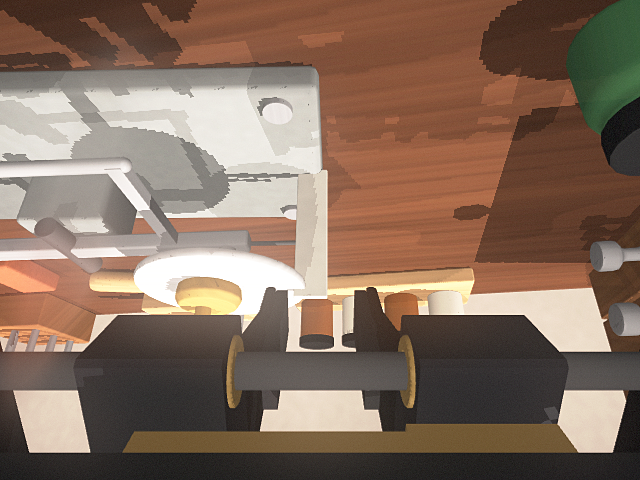

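Run:
```python
from h import *
c=load('w18'); a=cv2.resize(c['px'][150:310,230:350],None,fx=5,fy=5,interpolation=cv2.INTER_CUBIC)[:600]; a=cv2.flip(a,-1); cv2.imwrite('pics/w18z.png',a)
```

```text
(no output)
```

View pics/w18z.png

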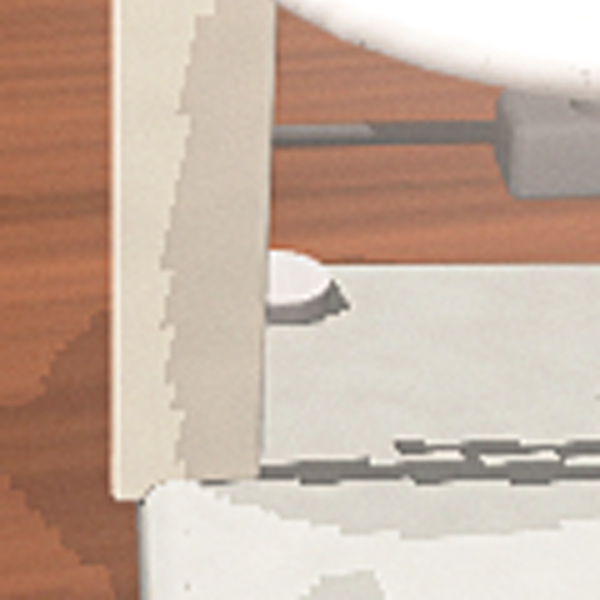

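Run:
```python
from h import *
plan(bal(-.115,0.01,.15),6,RP,2)
```

```text
t 19.1333 D world [-0.0556 -0.161  -0.0047] norm 0.1703993597291461 rot [-4.4562 -0.9059 -1.5324] F [0.6937 0.8656 0.6211] w 0.027782912842071326 ee [0.4984 0.266  0.1547]
0 [-28.1  -2.1   3.4] mm [-2.23 -0.45 -0.77]
1 [-28.1  -2.6   3.5] mm [-2.23 -0.45 -0.77]
2 [-28.   -3.1   3.6] mm 0
3 [-28.   -3.1   3.6] mm 0
4 [-28.   -3.1   3.6] mm 0
5 [-28.   -3.1   3.6] mm 0
```

Request:
{"name": "arm_command", "arguments": {
  "targets": [
    [[-0.028, -0.0021, 0.0034, -2.2, -0.45, -0.77], [-0.028, -0.0026, 0.0035, -2.2, -0.45, -0.77], [-0.028, -0.003, 0.0036, 0, 0, 0], [-0.028, -0.003, 0.0036, 0, 0, 0], [-0.028, -0.003, 0.0036, 0, 0, 0], [-0.028, -0.003, 0.0036, 0, 0, 0], [0, 0, 0, 0, 0, 0], [0, 0, 0, 0, 0, 0], [0, 0, 0, 0, 0, 0], [0, 0, 0, 0, 0, 0]]
  ]
}}

```text
time: 19.97
ee_pos: [0.461, 0.1566, 0.1584]
eef_rot: [0.718, 0.597, -0.231, -0.274]
ft_force: [0.2, -0.1, 0.0]
width: 0.0283
```

Run:
```python
from h import *
shot('wrist','w19')
plan(bal(-.115,.01,.15),1,RP,1)
```

```text
t 20.0167 D world [-0.018  -0.0518 -0.008 ] norm 0.05537573298710663 rot [-2.1334 -0.3404 -0.8195] F [ 0.1528  0.7953 -0.485 ] w 0.02776808123507024 ee [0.4607 0.1568 0.158 ]
0 [-54.1  -0.7  11.7] mm [-2.13 -0.34 -0.82]
```

View pics/w19.png

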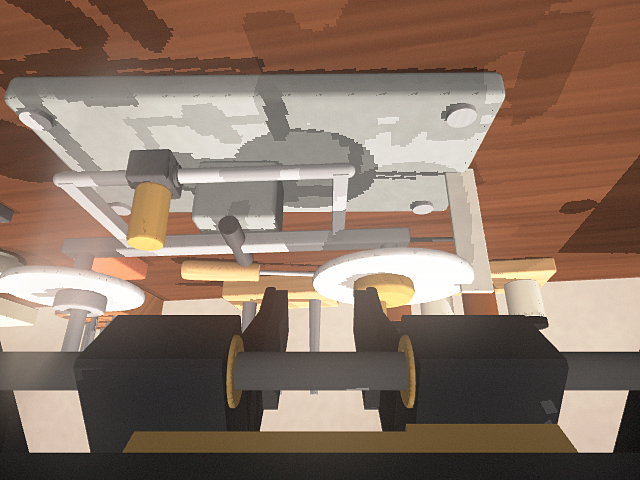

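```bash
cat >> h.py <<'E'
def onx(c,u,v,xb):   # intersect with vertical plane bal x = xb ; returns bal y,z
    o,d=ray(c,u,v); s=(xb-(o-O)@XD)/(d@XD); P=o+s*d; return np.array([(P-O)@YD,P[2]])
def band(c,cols,lo,hi,thr=150):
    out=[]
    for u in cols:
        g=c['px'][lo(u):hi(u),u].astype(float).min(1)
        out.append(g)
    return out
E
python3 - <<'E'
from h import *
c=load('w19')
a=cv2.resize(c['px'][60:260,40:200],None,fx=4,fy=3,interpolation=cv2.INTER_CUBIC); cv2.imwrite('pics/w19a.png',a)
a=cv2.resize(c['px'][60:260,180:370],None,fx=4,fy=3,interpolation=cv2.INTER_CUBIC); cv2.imwrite('pics/w19b.png',a)
E
```

```text
(no output)
```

View pics/w19a.png

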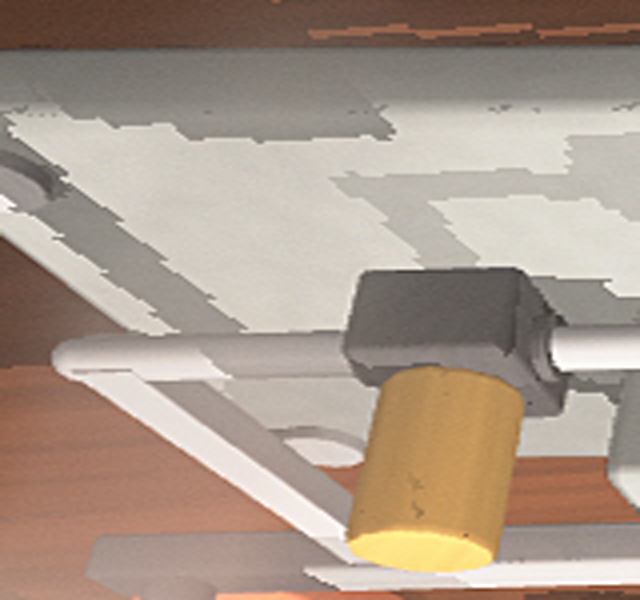

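View pics/w19b.png

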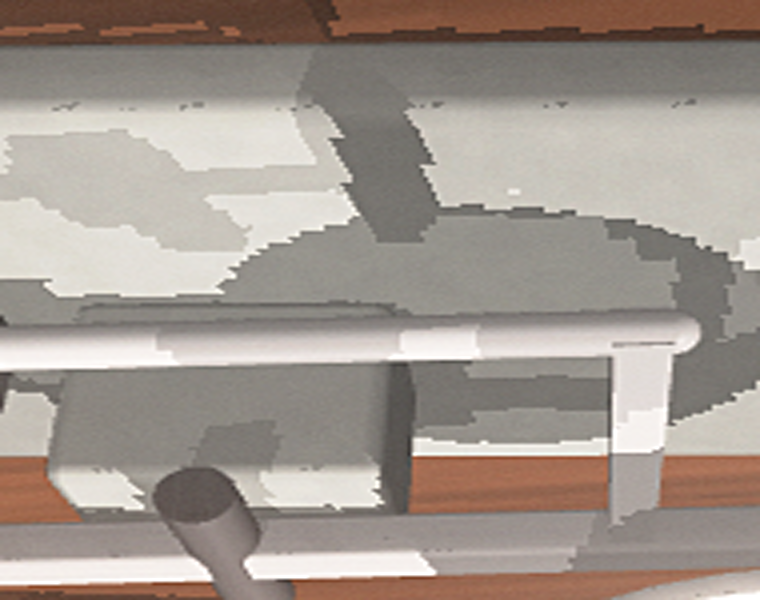

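Run:
```python
from h import *
c=load('w19')
pts=[(77.5,179.3),(192.5,176.2),(330,171.3)]
q=np.array([onx(c,*p,-.09) for p in pts]); print('rail',q, 'slopes',(q[2]-q[0])[1]/(q[2]-q[0])[0],(q[2]-q[1])[1]/(q[2]-q[1])[0])
print('tips',onx(c,53.3,180,-.09),onx(c,355,170.5,-.09))
b=[(65,76),(190,75.6),(205,74.4),(355,74.2)]
for p in b: P=onz(c,*p,0); print('base',(P-O)@XD,(P-O)@YD)
xb=np.mean([(onz(c,*p,0)-O)@XD for p in b]); q=np.array([onx(c,*p,xb) for p in b]); print(np.polyfit(q[:,0],q[:,1],1))
print('knob',onx(c,145.5,243,-.09))
```

```text
rail [[-0.0678  0.083 ]
 [-0.0062  0.0815]
 [ 0.0672  0.0789]] slopes -0.029769981409918867 -0.034445160486074204
tips [-0.0808  0.0833] [0.0805 0.0785]
base -0.08101708382730288 -0.10092725355961651
base -0.08025208592618885 -0.021173297035583898
base -0.08111224929965213 -0.01137682023211129
base -0.07996936034543876 0.08341840684931372
[0.0056 0.0001]
knob [-0.0246  0.1203]
```

Run:
```python
from h import *
plan(bal(-.089,-.025,.16),12,RF,12)
```

```text
t 20.0167 D world [ 0.0019 -0.0906  0.002 ] norm 0.09063770831665717 rot [47.8656 -0.6742 -0.6166] F [ 0.1528  0.7953 -0.485 ] w 0.02776808123507024 ee [0.4607 0.1568 0.158 ]
0 [-7.4  1.  -1.1] mm [ 3.99 -0.06 -0.05]
1 [-7.4  0.9 -1.2] mm [ 3.99 -0.06 -0.05]
2 [-7.4  0.9 -1.2] mm [ 3.99 -0.06 -0.05]
3 [-7.4  0.8 -1.3] mm [ 3.99 -0.06 -0.05]
4 [-7.4  0.7 -1.3] mm [ 3.99 -0.06 -0.05]
5 [-7.4  0.6 -1.4] mm [ 3.99 -0.06 -0.05]
6 [-7.4  0.5 -1.4] mm [ 3.99 -0.06 -0.05]
7 [-7.4  0.4 -1.4] mm [ 3.99 -0.06 -0.05]
8 [-7.4  0.3 -1.4] mm [ 3.99 -0.06 -0.05]
9 [-7.4  0.1 -1.4] mm [ 3.99 -0.06 -0.05]
10 [-7.4  0.  -1.4] mm [ 3.99 -0.06 -0.05]
11 [-7.4 -0.1 -1.4] mm [ 3.99 -0.06 -0.05]
```

Request:
{"name": "arm_command", "arguments": {
  "targets": [
    [[-0.0074, 0.001, -0.0011, 4, 0, 0], [-0.0074, 0.0009, -0.0012, 4, -0.1, -0.1], [-0.0074, 0.0009, -0.0012, 4, 0, 0], [-0.0074, 0.0008, -0.0013, 4, -0.1, -0.1], [-0.0074, 0.0007, -0.0013, 4, 0, 0], [-0.0074, 0.0006, -0.0014, 4, -0.1, -0.1], [-0.0074, 0.0005, -0.0014, 4, 0, 0], [-0.0074, 0.0004, -0.0014, 4, -0.1, -0.1], [-0.0074, 0.0003, -0.0014, 4, 0, 0], [-0.0074, 0.0001, -0.0014, 4, -0.1, -0.1], [-0.0074, 0, -0.0014, 4, -0.1, 0], [-0.0074, 0, -0.0014, 4, 0, 0]]
  ]
}}

```text
time: 21.02
ee_pos: [0.4622, 0.065, 0.1588]
eef_rot: [-0.539, -0.453, 0.459, 0.541]
ft_force: [0.3, 0.6, 0.5]
width: 0.0281
```

Request:
{"name": "arm_command", "arguments": {
  "targets": [
    [[0, 0, 0, 0, 0, 0], [0, 0, 0, 0, 0, 0], [0, 0, 0, 0, 0, 0]]
  ]
}}

```text
time: 21.27
ee_pos: [0.4618, 0.0661, 0.159]
eef_rot: [0.54, 0.455, -0.458, -0.54]
ft_force: [-0.7, 0.3, 0.1]
width: 0.028
```

Run:
```python
from h import *
shot('wrist','w20')
plan(bal(-.089,-.025,.16),1,RF,1)
```

```text
t 21.3167 D world [0.0009 0.     0.0006] norm 0.0010908420756957247 rot [-0.0744 -0.0644 -0.175 ] F [-0.2473  0.3901 -0.2863] w 0.027864446122044452 ee [0.4617 0.0662 0.1594]
0 [ 0.1 -0.6 -0.9] mm [-0.07 -0.06 -0.17]
```

View pics/w20.png

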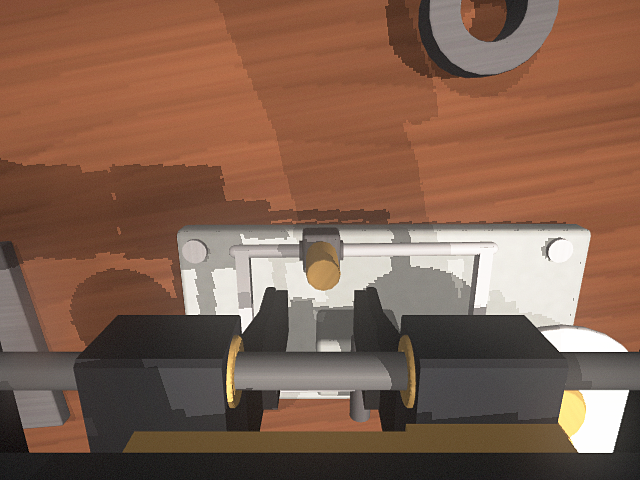

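Request:
{"name": "arm_command", "arguments": {
  "targets": [
    [[0, 0.015, -0.001, 0, 0, -0.1], [0, 0.02, 0, 0, 0, 0], [0, 0.016, 0, 0, 0, 0], [0, 0.008, 0, 0, 0, 0], [-0.002, 0, 0, 0, 0, 0], [-0.002, 0, 0, 0, 0, 0], [0, 0, 0, 0, 0, 0], [0, 0, 0, 0, 0, 0]]
  ]
}}

```text
time: 21.98
ee_pos: [0.4632, 0.0611, 0.1021]
eef_rot: [0.541, 0.456, -0.456, -0.54]
ft_force: [-0.4, -0.5, -0.1]
width: 0.0278
```

Run:
```python
from h import *
s=readout.read_state()['ee_pos']; print(s,(s-O)@XD,(s-O)@YD)
shot('wrist','w21')
s=readout.read_state()['ee_pos']; print(s,(s-O)@XD,(s-O)@YD)
cv2.imwrite('pics/w21z.png',load('w21')['px'][200:420,150:500])
```

```text
[0.4632 0.0611 0.1021] -0.08759409118740182 -0.02991885694951599
[0.4631 0.0612 0.102 ] -0.0876420387355432 -0.029849536551509365
```

View pics/w21z.png

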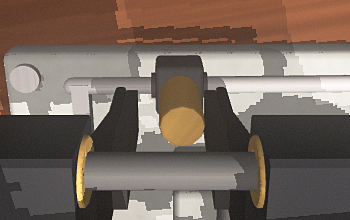

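Request:
{"name": "arm_command", "arguments": {
  "targets": [
    [[-0.001, 0, 0, 0, 0, 0], [-0.001, 0, 0, 0, 0, 0], [-0.001, 0, 0, 0, 0, 0], [-0.001, 0, 0, 0, 0, 0], [-0.001, 0, 0, 0, 0, 0], [-0.0006, 0, 0, 0, 0, 0], [0, 0, 0, 0, 0, 0], [0, 0, 0, 0, 0, 0]]
  ]
}}

```text
time: 22.7
ee_pos: [0.4615, 0.0555, 0.101]
eef_rot: [-0.54, -0.455, 0.456, 0.541]
ft_force: [0.2, -0.2, -0.6]
width: 0.0277
```

Run:
```python
from h import *
s=readout.read_state(); print(s['ft_force'],(s['ee_pos']-O)@YD)
```

```text
[ 0.1962 -0.155  -0.6191] -0.03568814022941598
```

Request:
{"name": "arm_command", "arguments": {
  "targets": [
    [[0.002, 0, 0, 0, 0, 0], [0.002, 0, 0, 0, 0, 0], [0, 0, 0, 0, 0, 0], [0, -0.01, 0, 0, 0, 0], [0, -0.025, 0, 0, 0, 0], [0, -0.03, 0, 0, 0, 0], [0, 0, 0, 0, 0, 0], [0, 0, 0, 0, 0, 0]]
  ]
}}

```text
time: 23.37
ee_pos: [0.4635, 0.0598, 0.1682]
eef_rot: [0.541, 0.457, -0.455, -0.54]
ft_force: [-0.3, -0.8, -0.3]
width: 0.028
```

Run:
```python
from h import *
plan(bal(-.125,0.0,.15),12,RP,12)
```

```text
t 23.3667 D world [-0.0323  0.037  -0.0182] norm 0.05241062384667014 rot [-49.863   -0.1525  -0.0619] F [-0.3089 -0.791  -0.2674] w 0.02795939884394345 ee [0.4635 0.0598 0.1682]
0 [2.6 1.5 3.2] mm [-4.16 -0.01 -0.01]
1 [2.6 1.3 3.3] mm [-4.16 -0.01 -0.01]
2 [2.6 1.  3.4] mm [-4.16 -0.01 -0.01]
3 [2.6 0.8 3.4] mm [-4.16 -0.01 -0.01]
4 [2.6 0.5 3.5] mm [-4.16 -0.01 -0.01]
5 [2.6 0.3 3.5] mm [-4.16 -0.01 -0.01]
6 [2.6 0.  3.5] mm [-4.16 -0.01 -0.01]
7 [ 2.6 -0.2  3.5] mm [-4.16 -0.01 -0.01]
8 [ 2.6 -0.5  3.5] mm [-4.16 -0.01 -0.01]
9 [ 2.6 -0.7  3.4] mm [-4.16 -0.01 -0.01]
10 [ 2.6 -1.   3.4] mm [-4.16 -0.01 -0.01]
11 [ 2.6 -1.2  3.3] mm [-4.16 -0.01 -0.01]
```

Request:
{"name": "arm_command", "arguments": {
  "targets": [
    [[0.0026, 0.0015, 0.0032, -4.2, 0, 0], [0.0026, 0.0013, 0.0033, -4.2, 0, 0], [0.0026, 0.001, 0.0034, -4.2, 0, 0], [0.0026, 0.0008, 0.0034, -4.2, 0, 0], [0.0026, 0.0005, 0.0035, -4.2, 0, 0], [0.0026, 0.0003, 0.0035, -4.2, 0, 0], [0.0026, 0, 0.0035, -4.2, 0, 0], [0.0026, -0.0002, 0.0035, -4.2, 0, 0], [0.0026, -0.0005, 0.0035, -4.1, 0, 0], [0.0026, -0.0007, 0.0034, -4.1, 0, 0], [0.0026, -0.001, 0.0034, -4.1, 0, 0], [0.0026, -0.0012, 0.0033, -4.1, 0, 0]]
  ]
}}

```text
time: 24.37
ee_pos: [0.4657, 0.1196, 0.1708]
eef_rot: [0.715, 0.589, -0.245, -0.285]
ft_force: [0.4, -1.1, 0.2]
width: 0.0279
```

Request:
{"name": "arm_command", "arguments": {
  "targets": [
    [[0, 0, 0, 0, 0, 0], [0, 0, 0, 0, 0, 0], [0, 0, 0, 0, 0, 0], [0, 0, 0, 0, 0, 0], [0, 0, 0, 0, 0, 0], [0, 0, 0, 0, 0, 0], [0, 0, 0, 0, 0, 0], [0, 0, 0, 0, 0, 0], [0, 0, 0, 0, 0, 0], [0, 0, 0, 0, 0, 0]]
  ]
}}

```text
time: 25.2
ee_pos: [0.4654, 0.1194, 0.1712]
eef_rot: [0.715, 0.589, -0.246, -0.286]
ft_force: [0.1, 0.4, 0.2]
width: 0.0279
```

Run:
```python
from h import *
shot('wrist','w22'); c=load('w22'); print(c['ee'])
a=cv2.resize(c['px'][60:260,100:340],None,fx=3.2,fy=3,interpolation=cv2.INTER_CUBIC); cv2.imwrite('pics/w22a.png',a)
```

```text
[0.4654 0.1194 0.1712]
```

View pics/w22.png

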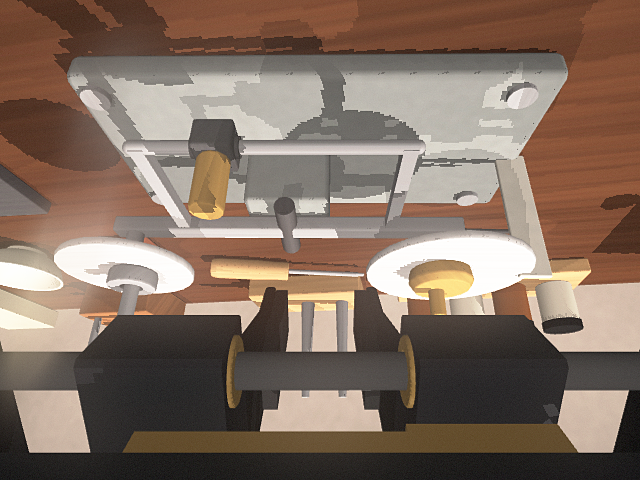

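View pics/w22a.png

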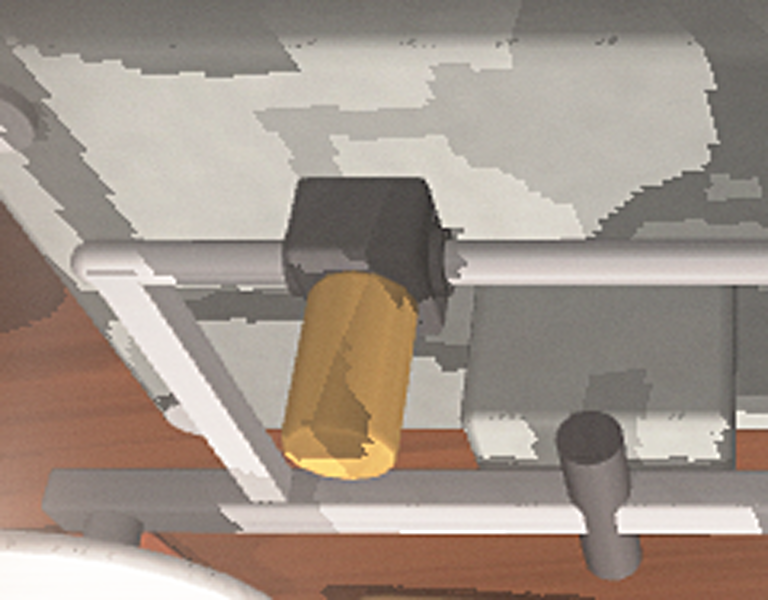

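Run:
```python
from h import *
c=load('w22'); a=np.hstack([cv2.resize(c['px'][130:165,u:u+40],None,fx=9,fy=14,interpolation=cv2.INTER_CUBIC) for u in(130,375)]); cv2.imwrite('pics/w22b.png',a)
```

```text
(no output)
```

View pics/w22b.png

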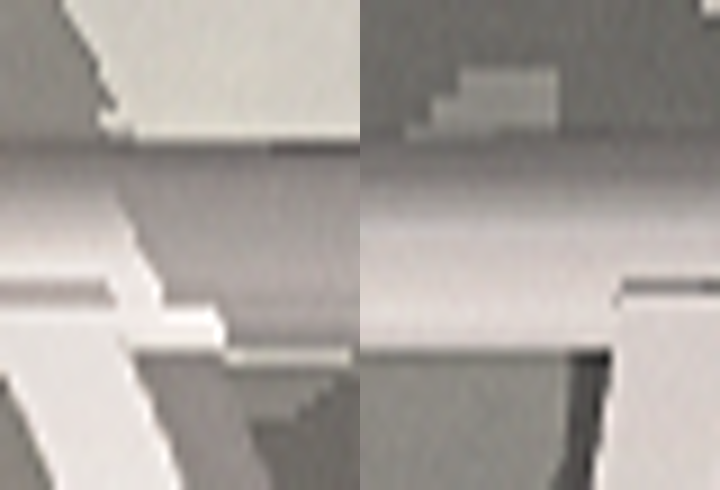

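```bash
cat >> h.py <<'E'
def edge_rows(c,cols,lo,hi):
    o=[]
    for u in cols:
        b=c['px'][lo:hi,u-1:u+2].astype(float).mean(1); s=b.max(1)-b.min(1)  # wood is saturated
        g=-np.diff(cv2.GaussianBlur(s[:,None],(1,5),0)[:,0]); i=int(np.argmax(g))
        if 0<i<len(g)-1:
            a,m,d=g[i-1],g[i],g[i+1]; o.append((u,lo+i+.5+.5*(a-d)/(a-2*m+d)))
    return np.array(o)
def tilt(fn,pl,pr,cols,lo,hi):
    c=load(fn); q=[onx(c,*p,-.09) for p in (pl,pr)]
    sl=(q[1]-q[0])[1]/(q[1]-q[0])[0]
    e=edge_rows(c,cols,lo,hi); P=np.array([onz(c,*p,0) for p in e]); xb=np.median((P-O)@XD)
    r_=np.array([onx(c,*p,xb) for p in e]); 
    k=np.polyfit(r_[:,0],r_[:,1],1); res=r_[:,1]-np.polyval(k,r_[:,0]); ok=abs(res)<.001; k=np.polyfit(r_[ok,0],r_[ok,1],1)
    ky=np.polyfit(((P-O)@YD)[ok],((P-O)@XD)[ok],1)
    print(fn,'rail pts',q,'slope',sl,'base slope',k[0],'n',ok.sum(),len(ok),'xb',xb,'-> tilt',sl-k[0])
E
python3 - <<'E'
from h import *
tilt('w22',(150,147.39),(395,147.21),range(160,540,5),40,80)
tilt('w19',(77.5,179.3),(330,171.3),range(60,470,5),60,95)
c=load('w22')
print('knob',onx(c,100+343/3.2,60+455/3.0,-.09))
W=np.array(bal(0,-.11,0));L=bal(0,.11,0)
for n,P in(('W',W),('L',L)):
    print(n,[proj(c,[*P[:2],z]) for z in(.110,.116,.122)])
print(ell('w22',(45,230,200,300),190),ell('w22',(360,225,540,300),190))
E
```

```text
w22 rail pts [array([-0.0658,  0.0809]), array([0.0645, 0.0812])] slope 0.0020929230285816796 base slope -0.005151775538905361 n 38 76 xb -0.08384637939570708 -> tilt 0.007244698567487041
w19 rail pts [array([-0.0678,  0.083 ]), array([0.0672, 0.0789])] slope -0.029769981409918867 base slope -0.011532598660574512 n 42 82 xb -0.08363937817385826 -> tilt -0.018237382749344354
knob [-0.0297  0.1205]
W [(np.float64(128.420407437953), np.float64(263.59933092430947)), (np.float64(126.52663580626134), np.float64(271.6084009902133)), (np.float64(124.59772043628288), np.float64(279.76609967511496))]
L [(np.float64(446.86731603074134), np.float64(265.14132525871736)), (np.float64(447.9219586456771), np.float64(273.3258640569484)), (np.float64(448.9965700054804), np.float64(281.66537001164244))]
(array([124.5179, 267.2776]), array([ 49.5399, 141.5038])) (array([454.55  , 268.1042]), array([ 62.8684, 175.8975]))
```

Run:
```python
from h import *
c=load('w22')
def pe(y,rad,z):
    t=np.linspace(0,2*np.pi,60,endpoint=False)
    p=np.array([proj(c,bal(rad*np.cos(a),y+rad*np.sin(a),z)) for a in t],np.float32); e=cv2.fitEllipse(p); return np.array(e[0]),np.array(e[1])
for z in(.110,.116,.122): print(z,pe(-.11,.045,z),pe(.11,.055,z))
im=c['px']
a=cv2.resize(im[215:320,40:220],None,fx=4,fy=4,interpolation=cv2.INTER_CUBIC);cv2.imwrite('pics/w22c.png',a)
a=cv2.resize(im[215:320,355:545],None,fx=4,fy=4,interpolation=cv2.INTER_CUBIC);cv2.imwrite('pics/w22d.png',a)
e=edge_rows(c,range(100,550,15),40,80);print(e.round(1).tolist())
```

```text
0.11 (array([124.8459, 260.0538]), array([ 46.857 , 142.4629])) (array([450.7278, 259.6193]), array([ 63.0438, 170.4905]))
0.116 (array([122.8483, 268.1507]), array([ 45.2162, 143.8674])) (array([451.8894, 267.9448]), array([ 60.8898, 172.1686]))
0.122 (array([120.8115, 276.4031]), array([ 43.5048, 145.307 ])) (array([453.0751, 276.4366]), array([ 58.6391, 173.8856]))
[[100.0, 55.6], [115.0, 55.3], [130.0, 55.3], [145.0, 54.9], [160.0, 55.2], [175.0, 54.2], [190.0, 51.5], [205.0, 54.5], [220.0, 50.7], [235.0, 54.6], [250.0, 50.5], [265.0, 54.0], [280.0, 50.5], [295.0, 54.2], [310.0, 54.2], [325.0, 51.8], [340.0, 49.4], [355.0, 51.7], [370.0, 49.4], [385.0, 53.2], [400.0, 49.4], [415.0, 53.2], [430.0, 49.4], [445.0, 47.4], [460.0, 49.2], [475.0, 47.5], [490.0, 48.8], [505.0, 52.0], [520.0, 48.4], [535.0, 47.4]]
```

View pics/w22c.png

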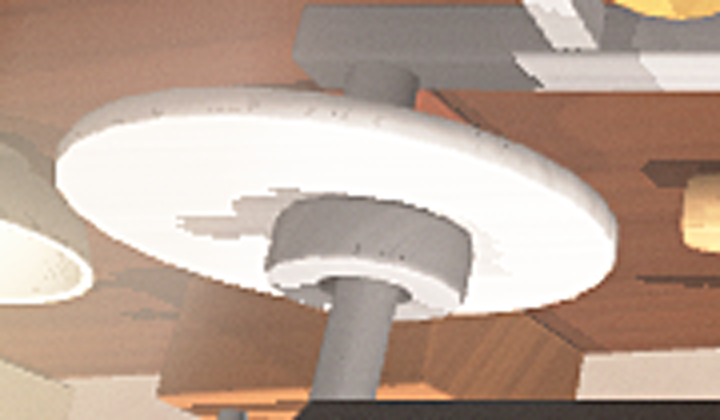

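View pics/w22d.png

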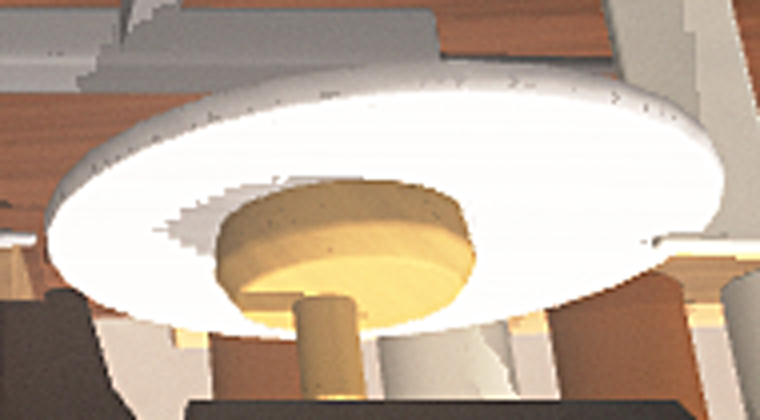

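Run:
```python
from h import *
for t in (190,205,220,235): print(t,ell('w22',(45,225,202,304),t),ell('w22',(360,225,540,304),t))
shot('side','s22')
for f in ('s16','s22'): print(f,ell(f,(278,213,325,250),190),ell(f,(243,187,285,218),190))
```

```text
190 (array([124.5179, 267.2776]), array([ 49.5399, 141.5038])) (array([455.0896, 269.1854]), array([ 65.7833, 175.1881]))
205 (array([124.6426, 267.5872]), array([ 47.8763, 140.7687])) (array([454.748 , 268.2336]), array([ 62.142 , 176.1082]))
220 (array([124.2112, 267.8991]), array([ 46.3288, 140.4688])) (array([454.8371, 268.4491]), array([ 61.3013, 176.4579]))
235 (array([123.82  , 268.3181]), array([ 44.8124, 140.4208])) (array([453.6559, 268.6782]), array([ 60.2891, 173.8652]))
s16 (array([300.0943, 232.7542]), array([19.3638, 37.3794])) (array([265.3529, 201.4036]), array([18.7189, 35.3658]))
s22 (array([299.6998, 233.5662]), array([19.3927, 37.7527])) (array([265.6605, 199.7656]), array([20.8179, 33.6077]))
```

Run:
```python
from h import *
c=load('w22'); a=np.hstack([cv2.resize(c['px'][40:85,u:u+40],None,fx=6,fy=12,interpolation=cv2.INTER_CUBIC) for u in(110,300,500)]); cv2.imwrite('pics/w22e.png',a)
```

```text
(no output)
```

View pics/w22e.png

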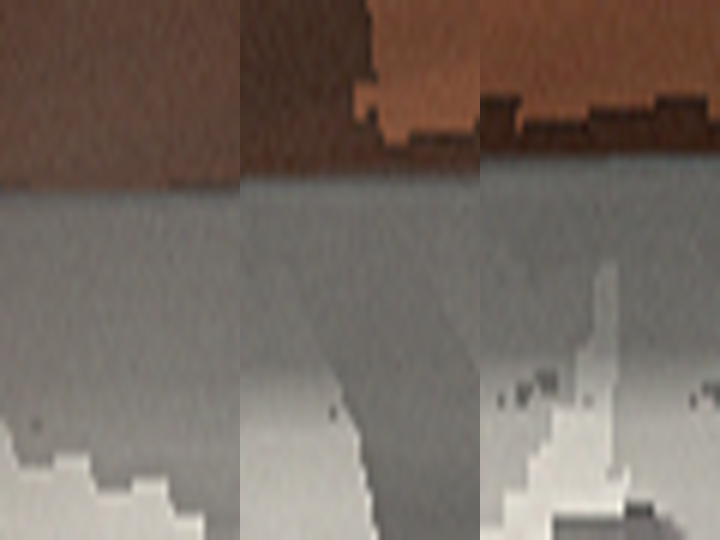

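Run:
```python
from h import *
c=load('w22'); b=[(130,55.75),(320,54.9),(520,52.9)]
P=np.array([onz(c,*p,0) for p in b]); print((P-O)@XD,(P-O)@YD); xb=((P-O)@XD).mean()
q=np.array([onx(c,*p,xb) for p in b]); print(q)
e=[(u,v) for u,v in []]
```

```text
[-0.081  -0.0804 -0.0807] [-0.0982  0.0236  0.1489]
[[-0.0984 -0.0003]
 [ 0.0236  0.0003]
 [ 0.1489 -0.    ]]
```

Request:
{"name": "arm_command", "arguments": {
  "targets": [
    [[0, 0, 0, 0, 0, 0], [0, 0, 0, 0, 0, 0], [0, 0, 0, 0, 0, 0], [0, 0, 0, 0, 0, 0], [0, 0, 0, 0, 0, 0], [0, 0, 0, 0, 0, 0], [0, 0, 0, 0, 0, 0], [0, 0, 0, 0, 0, 0], [0, 0, 0, 0, 0, 0], [0, 0, 0, 0, 0, 0], [0, 0, 0, 0, 0, 0], [0, 0, 0, 0, 0, 0]]
  ]
}}

```text
time: 26.3
ee_pos: [0.4654, 0.1194, 0.1712]
eef_rot: [0.715, 0.589, -0.246, -0.286]
ft_force: [0.7, -0.1, -0.2]
width: 0.0274
```

Run:
```python
from h import *
shot('wrist','w23'); shot('top','t23'); c,d=load('w22'),load('w23')
D=cv2.absdiff(c['px'],d['px']).max(2)[:285]; print('diff>60 px',(D>60).sum(),'mean',D.mean(),d['ee'],c['ee'])
for t in (220,235): print(t,ell('w23',(45,225,202,304),t),ell('w23',(360,225,540,304),t))
a=np.hstack([cv2.resize(d['px'][130:165,u:u+40],None,fx=9,fy=14,interpolation=cv2.INTER_CUBIC) for u in(130,375)]); cv2.imwrite('pics/w23b.png',a)
print(readout.read_state()['time'])
```

```text
diff>60 px 44 mean 3.116611842105263 [0.4654 0.1194 0.1712] [0.4654 0.1194 0.1712]
220 (array([124.2684, 267.8916]), array([ 46.2944, 140.5809])) (array([454.5588, 268.4842]), array([ 61.2932, 175.9566]))
235 (array([123.7479, 268.2916]), array([ 44.8628, 140.3132])) (array([453.669 , 268.5701]), array([ 60.2245, 174.3382]))
26.4
```

View pics/w23b.png

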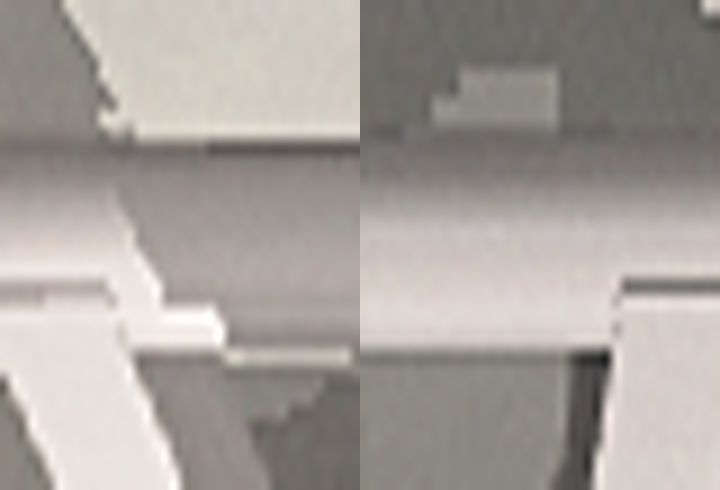

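View pics/t23.png

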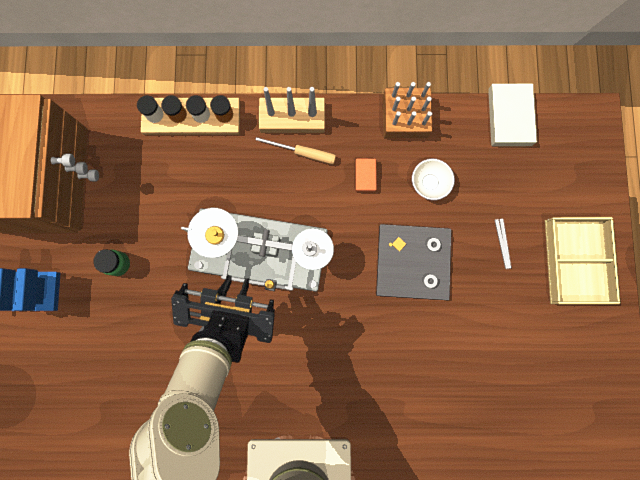

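Run:
```python
from h import *
c=load('w23'); a=np.hstack([cv2.resize(c['px'][205:245,u:u+40],None,fx=6,fy=12,interpolation=cv2.INTER_CUBIC) for u in(118,320,425)]); cv2.imwrite('pics/w23e.png',a)
shot('side','s23')
im=load('s23')['px']; cv2.imwrite('pics/s23z.png',cv2.resize(im[180:270,235:345],None,fx=7,fy=6.5,interpolation=cv2.INTER_CUBIC))
```

```text
(no output)
```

View pics/w23e.png

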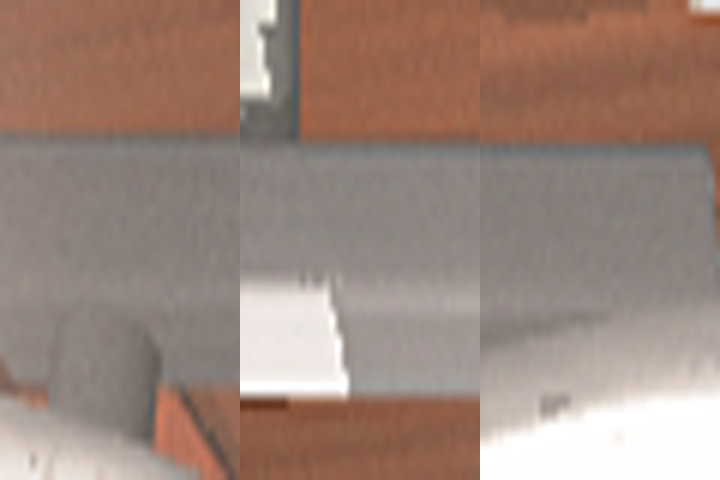

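View pics/s23z.png

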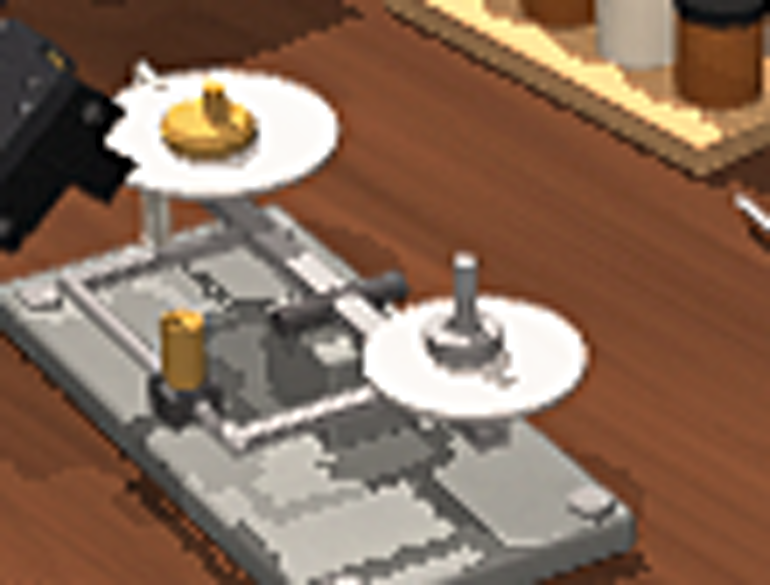

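Run:
```python
from h import *
c=load('w23')
for x in (-.006,0): 
    q=np.array([onx(c,*p,x) for p in [(138,216.4),(345,217.1),(440,217.35)]]); print(x,q.tolist(),np.polyfit(q[:,0],q[:,1],1)[0])
# side: pan top-face extremes from zoom (7,6.5): weight top/bottom rows, load
s=load('s23')
def pe(y,rad,z):
    t=np.linspace(0,2*np.pi,90,endpoint=False); p=np.array([proj(s,bal(rad*np.cos(a),y+rad*np.sin(a),z)) for a in t]); return p.min(0).round(2),p.max(0).round(2)
for z in(.110,.116,.122): print(z,pe(-.11,.045,z),pe(.11,.055,z))
print('meas W',235+362/7,180+297/6.5,235+587/7,180+417/6.5,' L top',180+72/6.5,'right',235+340/7,'bottom',180+193/6.5)
```

```text
-0.006 [[-0.10793048373859532, 0.07569531577952973], [0.04082606088795313, 0.07594933689621378], [0.10780302824047513, 0.07600599547900463]] 0.0014845956414966447
0 [[-0.11111383226973473, 0.0722954497101577], [0.04104120825207949, 0.07255527419989355], [0.10954833314621648, 0.07261322720614338]] 0.0014845956414963504
0.11 (array([286.22, 227.17]), array([318.32, 245.27])) (array([247.07, 192.34]), array([283.08, 210.91]))
0.116 (array([286.18, 225.42]), array([318.34, 243.48])) (array([246.96, 190.68]), array([283.04, 209.2 ]))
0.122 (array([286.15, 223.66]), array([318.37, 241.68])) (array([246.86, 189.01]), array([283.  , 207.48]))
meas W 286.7142857142857 225.69230769230768 318.8571428571429 244.15384615384616  L top 191.07692307692307 right 283.57142857142856 bottom 209.69230769230768
```

All the measures agree that the beam is level, to within about 0.004 rad, and still. I hand the job in.

Run:
```python
from h import *
print(r.close_job())
```

```text
the job is handed in; nothing more can be done
None
```

The casting weighs about 130 g: one 60 g ring on the spindle, plus the poise at about 0.070 m on its scale, worth about 70 g. That figure takes the poise's zero mark as worth 0 g and is good to about 2 g. I handed the job in at about 26.5 s.

**What I did:** I lowered one ring onto the spindle until the pan took its weight, then released it. I then slid the poise towards the weight side with two light pushes on its knob, without gripping it. I did not touch the casting.

**Last checks:**
- **Beam:** it is level and clear of both stops. The beam edge gave +0.0015 rad, the rail +0.002 rad (about +0.001 rad after correcting against the base), and the pan heights +0.001 to +0.002 rad. Pictures 1 s apart showed no movement.
- **Bench:** in the last top view the two spare rings, the pendant and the other things looked where they were, by eye. The gripper was clear and the force reading was within its noise.

**Checks that disagreed or failed:**
- A first automatic fit of the base edge put the tilt at +0.007 rad. It had jumped between two edges, and measuring the edge by hand corrected it.
- An earlier, coarser side-camera fit gave about -0.01 rad. A re-measurement of the pan edges in that view gave level to about 0.003 rad.
- I could not read the pointer on its ticks, because the plate hides the pointer from the robot's side.

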